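# Turn the rinsed clock plates and blow them dry

### The job

The rinsed brass clock plates lie on the wooden rack with their worked side (steel bushes and bridges) down. Turn every plate over and lay it worked side up on the rests of the aluminium tray, one plate to a rest; when all are loaded, push the tray across the bench until it sits squarely inside the black outline in front of the air blower, and only then set the blower's valve half open, with its handle at 45 degrees. Leave the other things on the bench where they are.

Things in the scene. Friction and masses are not known exactly. Their poses are not given: they have to be found in the camera images.
- plate0: A flat brass clock plate, 46 mm wide (its x), 70 mm long (its y), 5 mm thick (its z), 130 g; origin at its middle. Its worked side, with steel bushes and two steel bridges flush in the brass, is its -z side; the other (+z) is plain brass with small holes and corner screws. At the start it lies on one of the rack's rests with +z up, width roughly along the rack's x. May be absent.
- plate1: A flat brass clock plate, 46 mm wide (its x), 70 mm long (its y), 5 mm thick (its z), 130 g; origin at its middle. Its worked side, with steel bushes and two steel bridges flush in the brass, is its -z side; the other (+z) is plain brass with small holes and corner screws. At the start it lies on one of the rack's rests with +z up, width roughly along the rack's x. May be absent.
- plate2: A flat brass clock plate, 46 mm wide (its x), 70 mm long (its y), 5 mm thick (its z), 130 g; origin at its middle. Its worked side, with steel bushes and two steel bridges flush in the brass, is its -z side; the other (+z) is plain brass with small holes and corner screws. At the start it lies on one of the rack's rests with +z up, width roughly along the rack's x. May be absent.
- rack: Fixed wooden rack, 262 (x) by 76 mm (y), base 6 mm high; three wooden rest blocks in a row along its x at -88, 0 and +88 mm, each 36 (x) by 56 mm (y) with its top 36 mm above the bench. Origin under its centre at bench height, z up.
- stand: Fixed stand to stand a plate on its end. Base 60 x 52 mm, 8 high. Slot along its x between two jaws 30 mm long (x): 8 mm wide, floor 8 mm and straight part's top 26 mm above the bench, then flared to about 20 mm wide at 34 mm height. A plate in it, width along x, has its middle about 43 mm up, may lean up to 10 degrees; its long edges are free. Origin: under its centre, z up.
- tray: Loose aluminium tray, 0.5-0.8 kg, slides at a few N. 264 (x) by 124 mm (y), floor 5 mm; walls 8 mm thick on the long sides (outer faces y = -62, +62 mm), 28 mm high; open ends. Three grey rests at x = -88, 0, +88 mm, 36 (x) by 56 mm (y), tops 36 mm up; a plate lies on one with its width along x, its middle 38.5 mm above the origin. Origin: under its centre, z up.
- blower: Fixed air blower; flat on the bench in front of it the black tray outline, 280 (x) by 134 mm outside. Origin: the outline's centre, z up. The aluminium air bar, 280 mm along x, 36 mm thick, 48 mm high, stands beyond it with its middle at y = -135 mm; the valve is on top of the bar's middle.
- spot (a point): Centre of the black tray outline, at bench height; the tray's origin belongs here, its x along the blower's x (either way round).
- valve (a joint): Angle of the blower's valve handle, rad: 0 = shut, handle along the bar (the blower's x); it opens by turning counter-clockwise seen from above to 1.57, handle across the bar; 0.785 is half open. Stays where it is left (friction about 0.1 N m). Starts at 0 to 0.3.
- valve_grip (a point): Middle of the valve's T handle on its upright turning axis, 92 mm above the bench. The handle is a steel bar 64 mm long, 10 mm thick, 20 mm high (from 80 to 100 mm above the bench); its x axis runs along the bar, z up.
- loupe: Bystander, to be left alone: black eye loupe, 38 mm across, 30 mm high; origin at its underside or grip.
- oil: Bystander, to be left alone: small amber oil bottle, 28 mm across, 70 mm high; origin at its underside or grip.
- wheel: Bystander, to be left alone: brass gear wheel, 44 mm across, on a 22 mm arbor; origin at its underside or grip.
- cup: Bystander, to be left alone: small glass dish, 60 mm across, 25 mm high; origin at its underside or grip.
- case: Bystander, to be left alone: black watch case box, 70 x 50 x 30 mm; origin at its underside or grip.
- wrench: Bystander, to be left alone: small wrench, 130 mm, lying; origin at its underside or grip.
There are look-alikes about, which are no part of the job. Leave any pink or red look-alike of the plate2 alone.

How it is judged:
By the outcome, as a careful person would: the job done as asked, in the order asked, and still so for the second after the job is handed in, with the robot touching nothing.
Of plate0, plate1, plate2 only 2 to 3 are there at a start; the rules pass over those that are not, and their reading is None.
At some moment in a run one of tray may be knocked a few centimetres aside while the robot is not near it.
It also fails if it takes over 210 s, if anything falls off the work surface, if the arm or the gripper's body presses on something with over 40 N, if the wrist force passes 120 N, or if a joint passes its speed limit or range.

### The arm

A 6-joint arm with a two-finger parallel gripper is mounted at the origin on the work surface. World frame = base frame: x ahead of the robot, y to its left, z up, the work surface at z = 0. Lengths are in m, angles in rad, forces in N, time in s.
With the tool pointing down it reaches from about 0.375 to 0.975 m from the base axis. Payload 3.8 kg.
Tool frame: the origin (TCP) lies at the very end of the fingers, on their centre line; the grasp point (between the pads) lies 19 mm behind it; z points along the fingers, y is the direction in which the jaws open and shut (so a half turn about z gives the same grasp; the last joint's range is limited). The gripper opens to 85 mm and grips with 20 to 120 N. Pads are 22 mm wide; open, the fingers measure 114 mm over their backs; the gripper's body (76 mm by 85 mm) begins 54 mm behind the grasp point. The pads swing forward as they close: fully open they stand 13 mm farther back than shut.
Start: joints at [-1.3, 0.264, 1.604, -0, 1.274, -0.037], TCP at [0.204, -0.643, 0.231] pointing down, gripper open.
Joint ranges: [-2.63, 2.63], [-0.94, 2.18], [0.31, 2.57], [-1.31, 4.45], [0, 2.66], [-2.55, 2.55]. Speed limits (rad/s): [2.57, 2.57, 3.14, 3.14, 3.14, 3.14].

### API

Orientations are given as a rotation vector (axis times angle).
In Python, from workcell import bot, viewer, finish_job gives the robot as it stands.
- The arm moves only by the tool servo_tool, never from a script. Its argument "plan" is a list that holds one entry, the list of rows, each a list of 6 numbers: the shift along the tool's x, y, z in cm, then the turn, a rotation vector about the tool's x, y, z in degrees. A call has 1 to 20 rows; each row is the pose to reach, as a shift and turn from the pose measured when the call began, along the tool's axes at that moment; what a row does not reach only later rows make up. A row lasts 1/12 s, in which the tool goes at most 41.7 mm and 7.16 degrees, less where a joint would pass 70% of its speed; a pose out of reach is approached as far as the arm can. A call with a gripper value outside its range is refused whole. "claw" is the finger opening in cm, from 0 to 8.54, set as the call begins (left out, the last holds). The fingers move at their own pace and stop on an object; "grip_force" is the grip in N (left out, the last holds). Time passes only in rows, so rows that repeat a pose let the fingers close. It gives the time, the measured TCP pose, the force and the opening at its end, in the units of the state.
- bot.read_state(): the state, without advancing time (a new reading comes with each control period).
- viewer.read_camera(name): name is "scene" or "top" or "wrist"; returns a dict with "color" (480x640x3 uint8, red, green, blue), "fx", "fy", "cx", "cy" (pixels), "k1" (the pictures are not rectified: a ray, as slopes to the right and down, at radius r is drawn at 1 + k1 r^2 times it, then the intrinsics apply), "eye" and "rotation" of the camera in the world; the wrist camera has in their place "T_tool_cam" (4x4, takes a point from camera to tool coordinates, whose origin is the TCP and whose axes are the flange's). Camera axes: x right, y down, z forward; pixel columns grow to the right and rows downward; lengths in m; the calibration is good to about 2 mm. A picture is of the moment at which its call begins: read the wrist's pose just before it. There is no depth.
- finish_job(): hands the job in, once; it reports no verdict.
The state is a dict: "time": time; "q": joint angles; "joint_vel": joint speeds; "joint_torque": joint torques, N m; "tool_pos": TCP position; "tcp_rot": TCP orientation; "wrist_force": force on the tool from outside, world axes, zero at the start; "torque": the same for the moment, N m; "width": opening from 0.0 (shut) to 1.0 (fully open).
Only numpy, scipy, OpenCV 4.12 (cv2) and the standard library are available. Lean on these libraries where they do the work, as an engineer would, in place of code of your own. Each camera call takes 0.05 s, during which the arm holds its last target.

## Working session

There is one attempt and no reset: what is moved stays moved. The work goes in short steps, Python scripts to look and compute and a tool call to move; the robot and the scene stay as the last step left them, time stands still between calls to the robot, and variables do not carry over. Pictures are saved under pics/ and viewed, and the job is handed in when it is done.

Besides the shell and the picture viewer there is one more tool, called after "Emit:" as name(argument=value, ...), one argument or row to a line, values as JSON. servo_tool: Moves the arm, as the interface text tells. Its arguments: {"type":"object","properties":{"plan":{"type":"array"},"claw":{"type":"number"},"grip_force":{"type":"number"}},"required":["plan"]}

```bash
ls; mkdir -p pics; python3 - <<'E'
from workcell import bot, viewer
import cv2
s=bot.read_state(); print(s)
for n in ["scene","top","wrist"]:
    r=viewer.read_camera(n); cv2.imwrite(f"pics/{n}0.png",r["color"][:,:,::-1])
    print(n,{k:v for k,v in r.items() if k!="color"})
E
```

```text
pics
{'time': 0.0, 'q': array([-1.29991499e+00,  2.64795111e-01,  1.60536142e+00,  5.22430559e-06,
        1.27371282e+00, -3.68862522e-02]), 'joint_vel': array([-4.36833229e-04,  9.16903240e-05,  5.74788313e-04, -2.90981505e-03,
        5.39935439e-04,  5.72987943e-04]), 'joint_torque': array([-2.62515587e-04, -5.15112627e+01, -3.67314649e+01, -2.80512804e-04,
        1.27617235e-02, -8.20471456e-06]), 'tool_pos': array([ 0.20429236, -0.64257686,  0.22994055]), 'tcp_rot': array([-3.10223454e+00, -4.81185409e-01,  4.09372346e-04]), 'wrist_force': array([ 0.01114249,  0.08650513, -0.47920455]), 'torque': array([ 0.02596902,  0.00562881, -0.01993132]), 'width': 0.9990407382445079}
scene {'fx': 433.9035651645873, 'fy': 433.9035651645873, 'cx': 315.3274162196778, 'cy': 241.71983908468047, 'k1': 0.0027397533248879453, 'eye': array([ 1.25239235, -0.22255931,  0.59832587]), 'rotation': array([-1.82001991, -1.34641498,  0.68106096])}
top {'fx': 441.7777495700514, 'fy': 441.7777495700514, 'cx': 318.2114544434455, 'cy': 241.81895862581533, 'k1': -0.0918701781417227, 'eye': array([0.41341813, 0.02338251, 0.97756175]), 'rotation': array([-2.18198815,  2.13246516, -0.17494299])}
wrist {'fx': 376.1034863009756, 'fy': 376.1034863009756, 'cx': 321.00520471257533, 'cy': 235.23879375403925, 'k1': -0.06125018806290461, 'T_tool_cam': array([[ 1.52167311e-03, -9.65024004e-01, -2.62157120e-01,
         6.57779784e-02],
       [ 9.99998260e-01,  1.18548078e-03,  1.44055996e-03,
        -7.31630647e-04],
       [-1.07939272e-03, -2.62158856e-01,  9.65024129e-01,
        -1.42979313e-01],
       [ 0.00000000e+00,  0.00000000e+00,  0.00000000e+00,
         1.00000000e+00]])}
```

View pics/scene0.png

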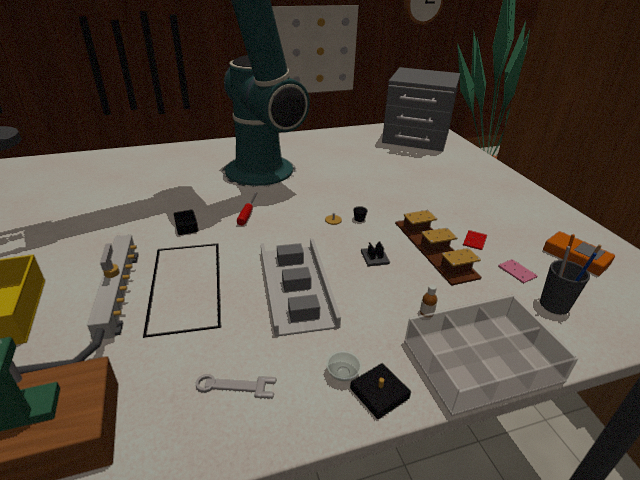

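View pics/top0.png

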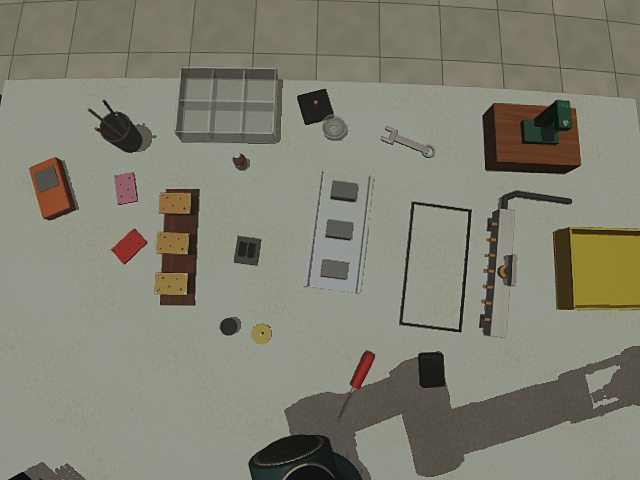

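View pics/wrist0.png

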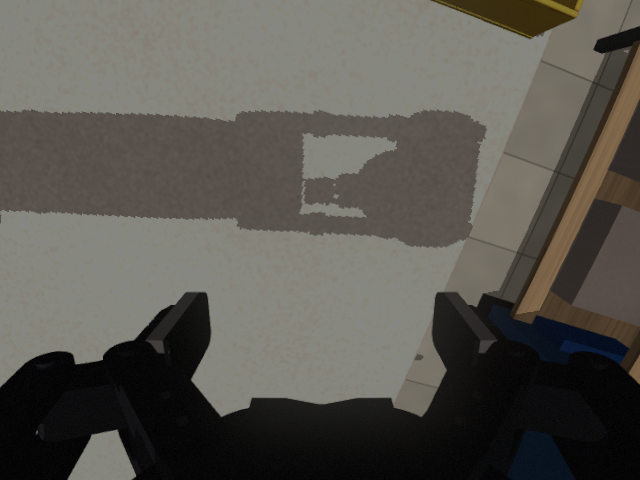

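```bash
cat > h.py <<'E'
import numpy as np, cv2, time
from scipy.spatial.transform import Rotation as R
def cam(r, s=None):
    if "eye" in r: return np.array(r["eye"]), R.from_rotvec(r["rotation"]).as_matrix()
    T=np.eye(4); T[:3,:3]=R.from_rotvec(s["tcp_rot"]).as_matrix(); T[:3,3]=s["tool_pos"]
    T=T@np.array(r["T_tool_cam"]); return T[:3,3],T[:3,:3]
def proj(r,P,s=None):
    e,M=cam(r,s); P=np.atleast_2d(P); c=(P-e)@M; a=c[:,:2]/c[:,2:]; r2=(a**2).sum(1,keepdims=True)
    a=a*(1+r["k1"]*r2); return np.c_[r["fx"]*a[:,0]+r["cx"], r["fy"]*a[:,1]+r["cy"]]
def unproj(r,uv,z,s=None):
    e,M=cam(r,s); uv=np.atleast_2d(np.array(uv,float))
    d=np.c_[(uv[:,0]-r["cx"])/r["fx"],(uv[:,1]-r["cy"])/r["fy"]]; a=d.copy()
    for _ in range(20): a=d/(1+r["k1"]*(a**2).sum(1,keepdims=True))
    w=np.c_[a,np.ones(len(a))]@M.T
    t=(np.broadcast_to(z,len(w))-e[2])/w[:,2]; return e+w*t[:,None]
def crop(img,x0,y0,x1,y1,k,fn):
    c=cv2.resize(np.ascontiguousarray(img[y0:y1,x0:x1,::-1]),None,fx=k,fy=k,interpolation=cv2.INTER_CUBIC)
    for x in range((x0//10+1)*10,x1,10): cv2.line(c,((x-x0)*k,0),((x-x0)*k,4 if x%50 else 12),(0,0,255),1)
    for y in range((y0//10+1)*10,y1,10): cv2.line(c,(0,(y-y0)*k),(4 if y%50 else 12,(y-y0)*k),(0,0,255),1)
    cv2.imwrite(fn,c)
def tool(): # current pose
    from workcell import bot
    s=bot.read_state(); return s,np.array(s["tool_pos"]),R.from_rotvec(s["tcp_rot"])
def rel(p0,R0,p,Rt):
    d=R0.inv().apply(np.array(p)-p0)*100; w=(R0.inv()*Rt).as_rotvec(degrees=True)
    return [float(round(v,2)) for v in d]+[float(round(v,1)) for v in w]
E
python3 - <<'E'
from h import *
from workcell import viewer
r=viewer.read_camera("top"); i=r["color"]
crop(i,100,150,280,350,4,"pics/c1.png"); crop(i,290,150,480,340,4,"pics/c2.png"); crop(i,470,180,540,350,4,"pics/c3.png")
E
```

```text
(no output)
```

View pics/c1.png

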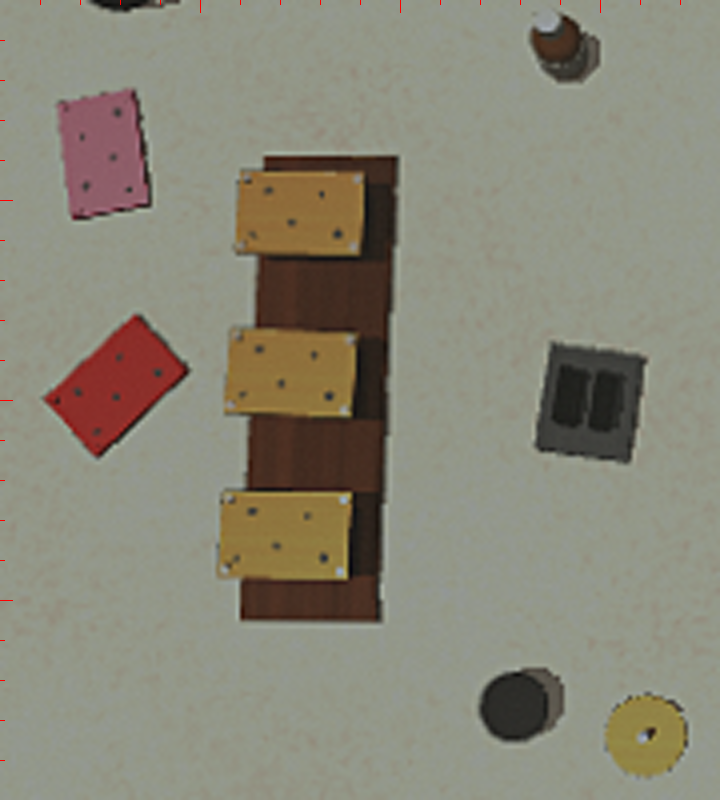

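View pics/c2.png

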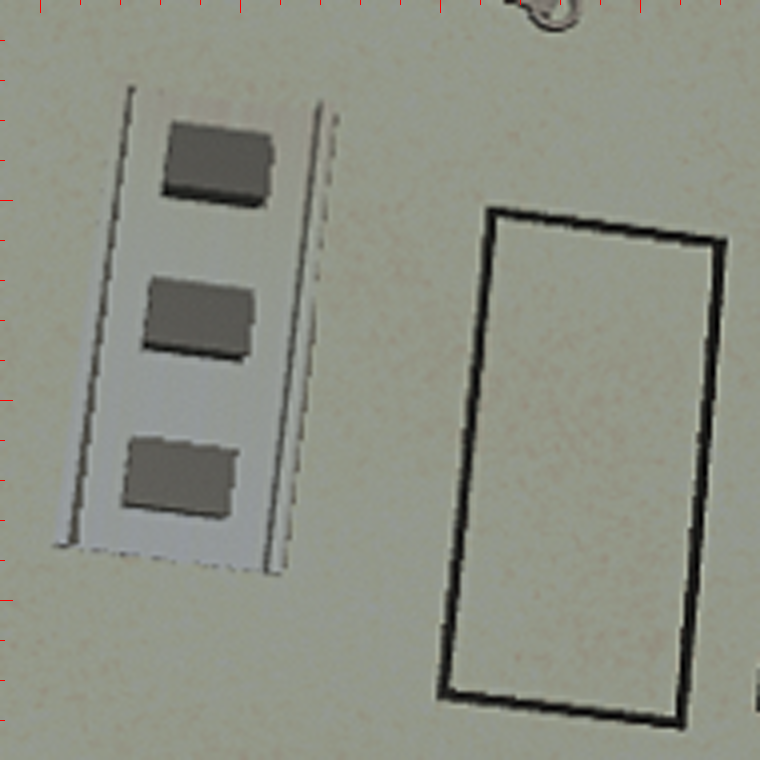

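View pics/c3.png

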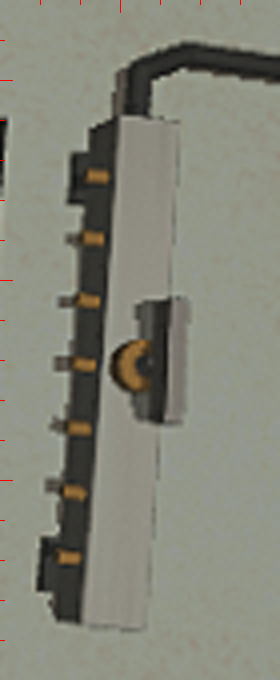

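```bash
python3 - <<'E'
from h import *
from workcell import viewer
r=viewer.read_camera("top")
def f(n,pts,z,o,k=4):
    uv=(np.array(pts,float)+.5)/k-.5+np.array(o); P=unproj(r,uv,z)[:,:2]
    # order: TL,TR,BR,BL ; +x = up, +y = left
    c=P.mean(0); ex=(P[0]+P[1]-P[2]-P[3])/2; ey=(P[0]+P[3]-P[1]-P[2])/2
    print(n,"c",(c*1000).round(1),"Lx %.1f ang %.1f  Ly %.1f ang %.1f"%(np.hypot(*ex)*1e3,np.degrees(np.arctan2(ex[1],ex[0])),np.hypot(*ey)*1e3,np.degrees(np.arctan2(ey[1],ey[0]))-90))
o=(100,150)
f("A",[(240,170),(364,172),(361,256),(236,251)],.041,o)
f("B",[(231,327),(357,333),(353,416),(226,411)],.041,o)
f("C",[(221,490),(352,491),(349,580),(218,578)],.041,o)
f("rack",[(264,156),(398,156),(381,621),(240,621)],.006,o)
f("stand",[(552,343),(646,356),(630,462),(536,449)],.008,o)
f("jaws",[(558,365),(626,373),(616,433),(553,424)],.034,o)
o=(290,150)
f("r1",[(170,121),(273,133),(268,197),(163,186)],.036,o)
f("r2",[(150,276),(254,289),(248,352),(143,345)],.036,o)
f("r3",[(130,437),(238,450),(231,518),(122,506)],.036,o)
f("outl",[(487,207),(726,239),(684,728),(437,697)],0,o)
o=(470,180)
f("bar",[(117,115),(180,121),(146,630),(82,624)],.048,o)
f("handle",[(170,296),(189,298),(182,424),(163,421)],.1,o)
print(unproj(r,[(240,160)],.0),unproj(r,[(229,326)],.03),unproj(r,[(262,333)],.0))
E
```

```text
A c [625.5 320. ] Lx 46.0 ang 1.8  Ly 68.8 ang -0.4
B c [537.9 318.5] Lx 45.3 ang 0.8  Ly 69.1 ang -1.1
C c [450.6 316.5] Lx 46.9 ang 1.6  Ly 70.5 ang 1.0
rack c [535.8 313.1] Lx 261.2 ang 1.2  Ly 77.5 ang 1.4
stand c [529.3 161.1] Lx 59.5 ang -6.1  Ly 52.6 ang -6.5
jaws c [528.1 159. ] Lx 32.4 ang -4.7  Ly 35.7 ang -6.0
r1 c [665.5 -49.1] Lx 36.7 ang -4.5  Ly 57.5 ang -4.9
r2 c [578.1 -39.5] Lx 36.5 ang -4.7  Ly 56.9 ang -4.1
r3 c [489.9 -30.9] Lx 36.9 ang -5.3  Ly 58.4 ang -5.3
outl c [ 505.8 -260.9] Lx 278.7 ang -6.2  Ly 140.0 ang -6.1
bar c [ 491.  -394.9] Lx 278.0 ang -5.9  Ly 35.9 ang -4.2
handle c [ 491.3 -394.6] Lx 64.8 ang -5.4  Ly 10.2 ang -6.2
[[7.38651867e-01 1.88956463e-01 1.11022302e-16]] [[0.3641922  0.19033648 0.03      ]] [[0.34943473 0.12301026 0.        ]]
```

```bash
cat >> h.py <<'E'
R0m=R.from_matrix(np.array([[0,1,0],[1,0,0],[0,0,-1.]]))
def ori(th,yaw): return R.from_euler('z',yaw,degrees=True)*R.from_euler('x',th,degrees=True)*R0m
def tcp(g,th,yaw,back=0.019): # TCP pos from grasp point
    return np.array(g)+ori(th,yaw).apply([0,0,back])
def m(*wps):
    """wps: (grasp xyz, th, yaw) -> rows relative to current pose"""
    s,p,Rc=tool()
    with open("log.txt","a") as f: f.write(repr([float(s["time"])]+list(map(float,s["q"]))+list(map(float,p))+list(map(float,s["tcp_rot"])))+"\n")
    g=p-Rc.apply([0,0,.019])
    print("t %.2f g %s q %s F %s w %.3f"%(s["time"],(g*1e3).round(1),np.array(s["q"]).round(2),np.array(s["wrist_force"]).round(1),s["width"]))
    pp,pR=p,Rc
    for w in wps:
        P=tcp(*w); Rt=ori(w[1],w[2])
        n=max(np.linalg.norm(P-pp)/.0417,np.degrees((pR.inv()*Rt).magnitude())/7.16)
        print(rel(p,Rc,P,Rt),"rows>=%.1f"%n); pp,pR=P,Rt
E
python3 - <<'E'
from h import *
m(((.50,-.10,.25),0,0),((.45,.317,.20),0,0),((.45,.317,.12),-45,1))
E
```

```text
t 0.25 g [ 204.4 -642.9  249.6] q [-1.3   0.26  1.6  -0.    1.27 -0.04] F [-0.1  0.1  0.6] w 1.000
[44.62, -42.79, 0.01, -0.1, -0.0, -72.4] rows>=14.8
[52.49, -84.04, 5.06, -0.1, -0.0, -72.4] rows>=10.1
[52.1, -82.74, 12.5, -28.8, -38.6, -69.3] rows>=6.3
```

Emit:
servo_tool(
  plan=[
    [[44.6,-42.8,0,0,0,-72.4],[44.6,-42.8,0,0,0,-72.4],[44.6,-42.8,0,0,0,-72.4],[44.6,-42.8,0,0,0,-72.4],[44.6,-42.8,0,0,0,-72.4],[44.6,-42.8,0,0,0,-72.4],[44.6,-42.8,0,0,0,-72.4],[44.6,-42.8,0,0,0,-72.4],[44.6,-42.8,0,0,0,-72.4],[44.6,-42.8,0,0,0,-72.4],[44.6,-42.8,0,0,0,-72.4],[44.6,-42.8,0,0,0,-72.4],[44.6,-42.8,0,0,0,-72.4],[52.5,-84,5,0,0,-72.4],[52.5,-84,5,0,0,-72.4],[52.5,-84,5,0,0,-72.4],[52.5,-84,5,0,0,-72.4],[52.5,-84,5,0,0,-72.4],[52.5,-84,5,0,0,-72.4],[52.5,-84,5,0,0,-72.4]],
  ],
  claw=8.5,
)

```text
time: 1.92
tool_pos: [0.4549, 0.1247, 0.2016]
tcp_rot: [-2.22, -2.222, -0.002]
wrist_force: [1.1, -0.9, -0.2]
width: 0.997
```

```bash
python3 - <<'E'
from h import *
m(((.45,.317,.20),0,0),((.45,.317,.12),-45,1),((.45,.317,.12),45,1))
E
```

```text
t 1.92 g [454.9 124.7 220.6] q [ 0.21 -0.11  2.06  0.    1.19  0.21] F [ 1.1 -0.9 -0.2] w 0.997
[19.23, -0.48, 2.08, 0.0, -0.1, 0.0] rows>=4.6
[17.88, -0.46, 9.52, -0.3, -45.1, -0.9] rows>=6.3
[20.56, -0.51, 9.52, 0.4, 44.9, -0.9] rows>=12.6
```

Emit:
servo_tool(
  plan=[
    [[17.9,-0.5,9.5,0,-45,-0.9],[17.9,-0.5,9.5,0,-45,-0.9],[17.9,-0.5,9.5,0,-45,-0.9],[17.9,-0.5,9.5,0,-45,-0.9],[17.9,-0.5,9.5,0,-45,-0.9],[17.9,-0.5,9.5,0,-45,-0.9],[17.9,-0.5,9.5,0,-45,-0.9],[17.9,-0.5,9.5,0,-45,-0.9],[17.9,-0.5,9.5,0,-45,-0.9]],
  ],
)

```text
time: 2.67
tool_pos: [0.4493, 0.3043, 0.1053]
tcp_rot: [1.744, 1.777, -0.729]
wrist_force: [0.8, -0.8, 0.1]
width: 0.991
```

```bash
python3 - <<'E'
from h import *
from workcell import viewer
s,_,_=tool(); r=viewer.read_camera("wrist"); cv2.imwrite("pics/w1.png",r["color"][:,:,::-1])
r=viewer.read_camera("scene"); cv2.imwrite("pics/s1.png",r["color"][:,:,::-1])
m(((.45,.317,.0385),-45,1))
E
```

```text
t 2.77 g [450.2 316.7 121.1] q [ 0.85  0.52  1.69 -0.49  1.56  1.  ] F [-0.3 -0.4  0.2] w 0.993
[5.83, 0.02, 5.84, -0.3, -0.2, 0.0] rows>=2.0
```

View pics/w1.png

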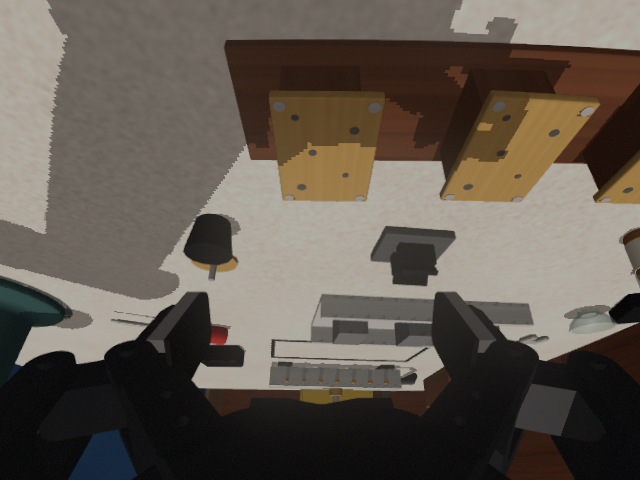

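View pics/s1.png

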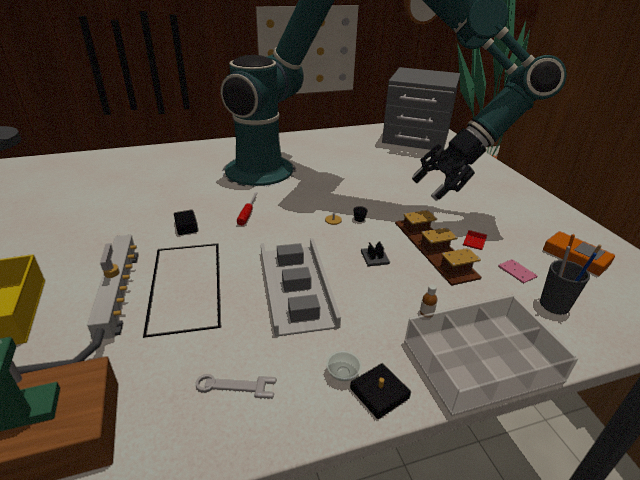

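```bash
python3 - <<'E'
from h import *
from workcell import viewer
s,_,_=tool(); r=viewer.read_camera("wrist")
P=unproj(r,[(271,93),(384,93),(367,201),(282,201)],.041,s)*1e3; print(P.round(1),P.mean(0))
P=unproj(r,[(495,92),(600,97),(523,202),(440,200)],.041,s)*1e3; print(P.round(1),P.mean(0))
E
```

```text
[[429.2 352.1  41. ]
 [473.7 353.   41. ]
 [475.7 279.4  41. ]
 [428.2 278.4  41. ]] [451.71544096 315.70681763  41.        ]
[[517.5 355.1  41. ]
 [561.9 355.1  41. ]
 [564.8 280.8  41. ]
 [516.5 281.4  41. ]] [540.17327504 318.09948197  41.        ]
```

Emit:
servo_tool(
  plan=[
    [[3.0,0.1,3.0,0,0,0],[5.8,0.1,5.8,0,0,0],[5.8,0.1,5.8,0,0,0],[5.8,0.1,5.8,0,0,0],[5.8,0.1,5.8,0,0,0]],
  ],
)

```text
time: 3.23
tool_pos: [0.4524, 0.3031, 0.0287]
tcp_rot: [1.751, 1.773, -0.722]
wrist_force: [-1.6, 0.6, 0.4]
width: 0.997
```

Emit:
servo_tool(
  plan=[
    [[0,0,0,0,0,0],[0,0,0,0,0,0],[0,0,0,0,0,0],[0,0,0,0,0,0],[0,0,0,0,0,0],[0,0,0,0,0,0],[0,0,0,0,0,0],[0,0,0,0,0,0]],
  ],
  claw=3.5,
  grip_force=60,
)

```text
time: 3.9
tool_pos: [0.4528, 0.3041, 0.0311]
tcp_rot: [1.752, 1.772, -0.719]
wrist_force: [-2.4, 1.4, 6.3]
width: 0.519
```

```bash
python3 - <<'E'
from h import *
from workcell import viewer
r=viewer.read_camera("wrist"); cv2.imwrite("pics/w2.png",r["color"][:,:,::-1])
m(((.450,.317,.12),-45,1),((.529,.16,.14),45,-6),((.529,.16,.07),45,-6),((.529,.16,.044),45,-6))
E
```

```text
t 3.95 g [452.6 317.5  44.6] q [ 0.85  0.62  1.71 -0.49  1.46  1.06] F [-2.   1.5  6.5] w 0.520
[-5.34, -0.25, -5.33, -0.2, -0.3, -0.3] rows>=1.8
[-16.07, 7.61, 2.47, 0.0, 89.6, 7.4] rows>=12.6
[-11.15, 7.61, 7.44, 0.0, 89.6, 7.4] rows>=1.7
[-9.32, 7.61, 9.29, 0.0, 89.6, 7.4] rows>=0.6
```

View pics/w2.png

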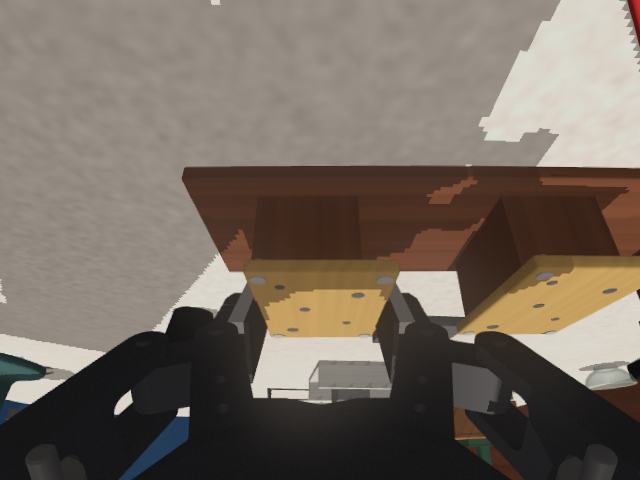

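```bash
cat >> h.py <<'E'
OFF=[0,0,-.019]
def tcp(g,th,yaw): return np.array(g)-ori(th,yaw).apply(OFF)
def setoff(P,yaw=None): # plate centre known now -> offset in tool frame
    global OFF
    s,p,Rc=tool(); OFF=[float(v) for v in Rc.inv().apply(np.array(P)-p)]; print("off",np.round(OFF,4))
E
python3 - <<'E'
from h import *
setoff((.4515,.316,.0385))
m(((.451,.317,.12),-45,1),((.529,.1605,.14),45,-6),((.529,.1605,.07),45,-6),((.529,.1605,.044),45,-6))
E
```

```text
off [ 0.0033 -0.0012 -0.0136]
t 3.95 g [452.6 317.5  44.6] q [ 0.85  0.62  1.71 -0.49  1.46  1.06] F [-2.   1.5  6.5] w 0.520
[-5.67, -0.04, -5.87, -0.2, -0.3, -0.3] rows>=2.0
[-16.58, 7.66, 2.76, 0.0, 89.6, 7.4] rows>=12.6
[-11.66, 7.66, 7.74, 0.0, 89.6, 7.4] rows>=1.7
[-9.83, 7.65, 9.59, 0.0, 89.6, 7.4] rows>=0.6
```

Emit:
servo_tool(
  plan=[
    [[-2.8,0,-2.9,0,0,0],[-5.7,0,-5.9,0,0,0],[-5.7,0,-5.9,0,0,0],[-16.6,7.7,2.8,0,89.6,7.4],[-16.6,7.7,2.8,0,89.6,7.4],[-16.6,7.7,2.8,0,89.6,7.4],[-16.6,7.7,2.8,0,89.6,7.4],[-16.6,7.7,2.8,0,89.6,7.4],[-16.6,7.7,2.8,0,89.6,7.4],[-16.6,7.7,2.8,0,89.6,7.4],[-16.6,7.7,2.8,0,89.6,7.4],[-16.6,7.7,2.8,0,89.6,7.4],[-16.6,7.7,2.8,0,89.6,7.4],[-16.6,7.7,2.8,0,89.6,7.4],[-16.6,7.7,2.8,0,89.6,7.4],[-16.6,7.7,2.8,0,89.6,7.4],[-16.6,7.7,2.8,0,89.6,7.4],[-16.6,7.7,2.8,0,89.6,7.4]],
  ],
)

```text
time: 5.45
tool_pos: [0.531, 0.1663, 0.1271]
tcp_rot: [-1.866, -1.676, -0.77]
wrist_force: [0.3, 0.3, -1.8]
width: 0.518
```

```bash
python3 - <<'E'
import h
from h import *
h.OFF[:]=[.0033,0,-.0136]
from workcell import viewer
r=viewer.read_camera("wrist"); cv2.imwrite("pics/w3.png",r["color"][:,:,::-1])
r=viewer.read_camera("scene"); crop(r["color"],300,120,540,320,3,"pics/s3.png")
m(((.529,.1605,.085),45,-6),((.529,.1605,.044),45,-6))
E
```

```text
t 5.55 g [530.4 154.2 142.1] q [-0.2   0.18  2.13  0.89  1.13 -0.62] F [-0.2 -0.1 -0.4] w 0.518
[-3.92, -0.21, 3.93, 0.0, 0.1, 0.1] rows>=1.3
[-6.82, -0.22, 6.84, 0.0, 0.1, 0.1] rows>=1.0
```

View pics/w3.png

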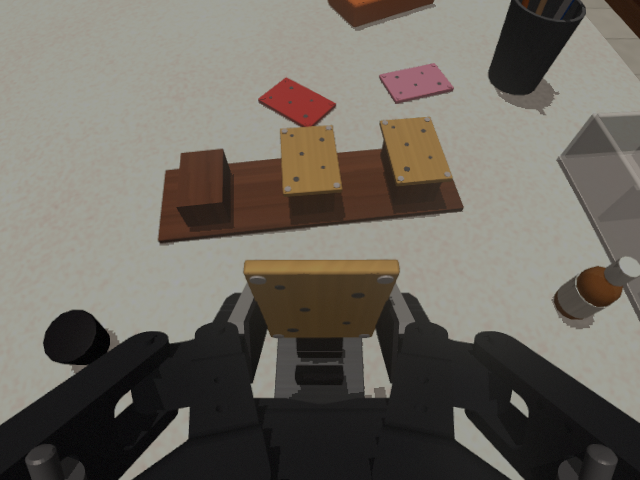

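View pics/s3.png

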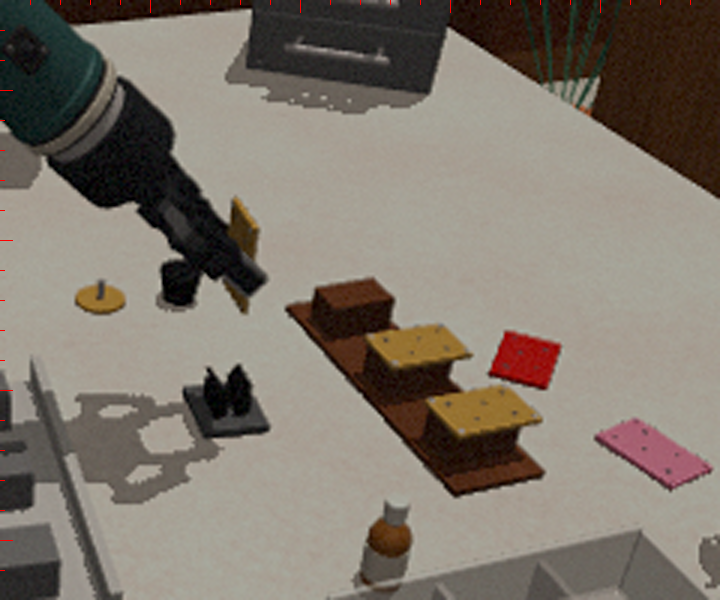

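```bash
python3 - <<'E'
import h
from h import *
from workcell import viewer
s,_,_=tool();r=viewer.read_camera("wrist"); crop(r["color"],220,240,420,400,4,"pics/w4.png")
print(proj(r,[(.529,.1605,.034),(.529,.1605,.008),(.544,.1605,.034),(.514,.1605,.034)],s))
E
```

```text
[[318.61157925 363.34021299]
 [318.74817486 370.68863516]
 [342.38135746 360.82365528]
 [294.69894763 365.80659025]]
```

View pics/w4.png

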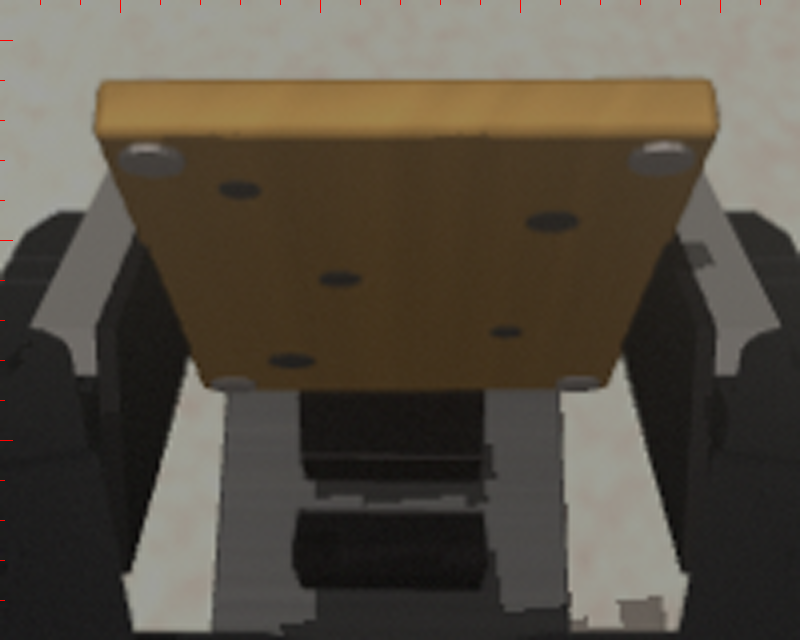

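Emit:
servo_tool(
  plan=[
    [[-2.0,-0.1,2.0,0,0,0],[-3.9,-0.2,3.9,0,0,0],[-4.8,-0.2,4.8,0,0,0],[-5.5,-0.2,5.5,0,0,0],[-6.1,-0.2,6.1,0,0,0],[-6.5,-0.2,6.5,0,0,0],[-6.8,-0.2,6.8,0,0,0],[-6.8,-0.2,6.8,0,0,0],[-6.8,-0.2,6.8,0,0,0]],
  ],
)

```text
time: 6.35
tool_pos: [0.5308, 0.1691, 0.0334]
tcp_rot: [-1.862, -1.68, -0.774]
wrist_force: [3.6, 8.2, -5.0]
width: 0.517
```

```bash
python3 - <<'E'
import h
from h import *
h.OFF[:]=[.0033,0,-.0136]
from workcell import viewer
r=viewer.read_camera("scene"); crop(r["color"],300,180,460,300,5,"pics/s4.png")
m(((.529,.1605,.0435),45,-6))
E
```

```text
t 6.40 g [529.4 155.8  46.8] q [-0.2   0.34  2.16  0.98  1.01 -0.8 ] F [ 3.6  8.7 -4.8] w 0.517
[-0.23, -0.09, 0.02, 0.1, -0.0, 0.2] rows>=0.1
```

View pics/s4.png

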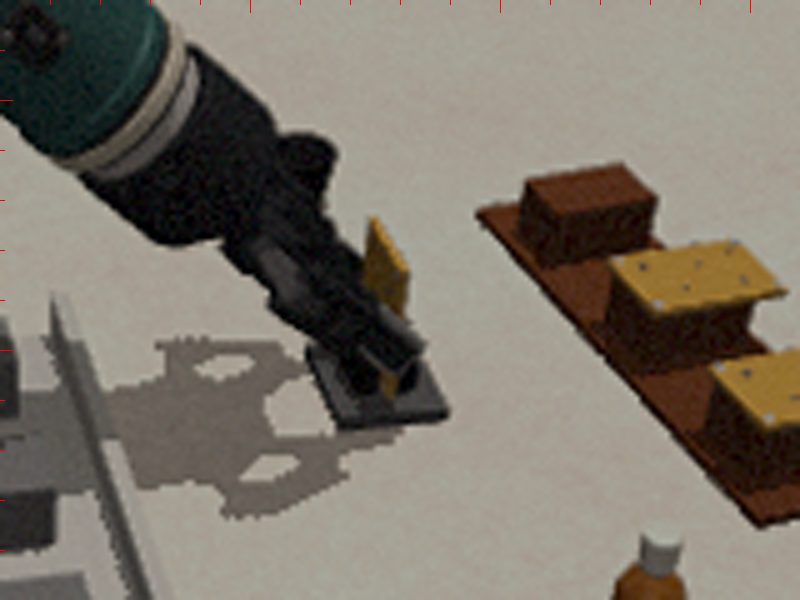

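Emit:
servo_tool(
  plan=[
    [[0,0,0,0,0,0],[0,0,0,0,0,0],[0,0,0,0,0,0],[0,0,0,0,0,0],[0,0,-1.5,0,0,0],[0,0,-5,0,0,0],[0,0,-8,0,0,0],[0,0,-8,0,0,0]],
  ],
  claw=7.5,
)

```text
time: 7.07
tool_pos: [0.5285, 0.1088, 0.0945]
tcp_rot: [-1.866, -1.685, -0.782]
wrist_force: [2.3, 0.2, 0.6]
width: 0.875
```

```bash
python3 - <<'E'
import h
from h import *
h.OFF[:]=[.0033,0,-.0136]
from workcell import viewer
s,_,_=tool();r=viewer.read_camera("wrist"); cv2.imwrite("pics/w5.png",r["color"][:,:,::-1])
r=viewer.read_camera("scene"); crop(r["color"],300,180,460,300,5,"pics/s5.png")
m(((.529,.17,.18),0,-6),((.529,.159,.12),-45,-6),((.529,.159,.043),-45,-6))
E
```

```text
t 7.17 g [524.7  97.8 104.9] q [-0.31  0.25  2.13  0.87  1.14 -0.74] F [-0.4  0.8 -0.4] w 0.874
[9.22, -0.3, -1.38, 0.4, -45.0, 0.1] rows>=6.3
[4.04, -0.21, 1.03, 0.4, -90.0, -0.0] rows>=6.3
[-1.4, -0.26, 6.48, 0.4, -90.0, -0.0] rows>=1.8
```

View pics/s5.png

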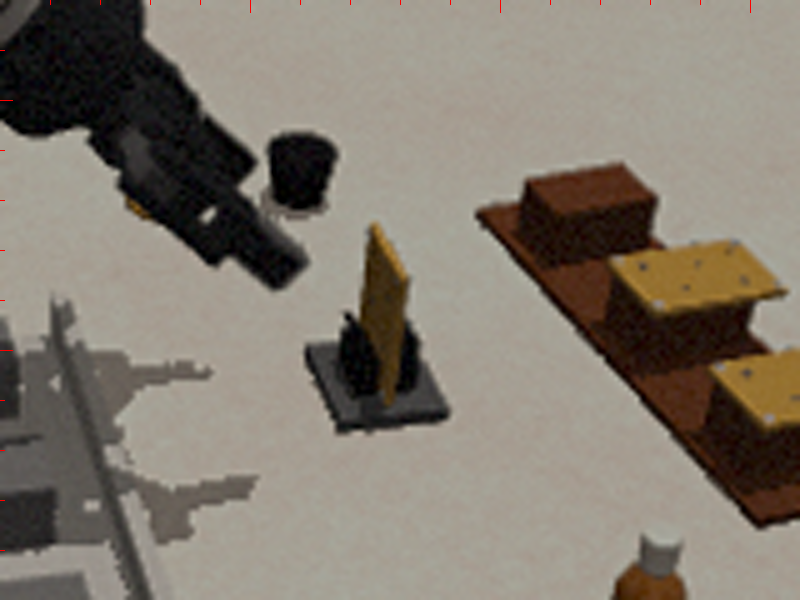

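View pics/w5.png

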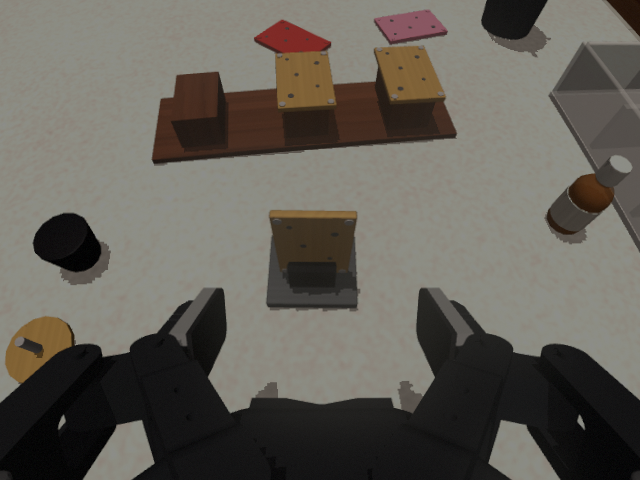

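```bash
python3 - <<'E'
from h import *
from workcell import viewer
s,_,_=tool();r=viewer.read_camera("wrist"); crop(r["color"],240,190,400,320,5,"pics/w6.png")
P=unproj(r,[(270.5,212),(356.5,211),(352.5,218.5),(273.5,219)],.078,s)*1e3; print(P.round(1))
P=unproj(r,[(268,305.5),(358,304.5)],.008,s)*1e3; print(P.round(1))
E
```

```text
[[505.2 166.1  78. ]
 [549.3 162.3  78. ]
 [546.5 158.   78. ]
 [506.6 161.7  78. ]]
[[495.  141.3   8. ]
 [552.6 136.1   8. ]]
```

View pics/w6.png

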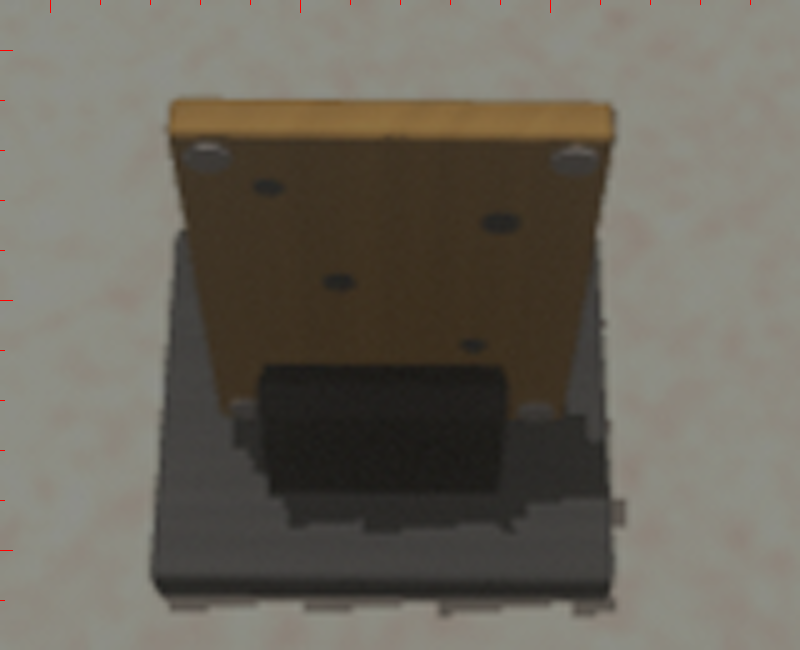

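```bash
python3 - <<'E'
import h
from h import *
h.OFF[:]=[0,0,-.0136]
m(((.528,.165,.19),0,-6),((.528,.162,.13),-45,-6),((.528,.162,.043),-45,-6))
E
```

```text
t 7.22 g [523.6  98.7 103.8] q [-0.31  0.25  2.13  0.87  1.14 -0.74] F [-0.3  0.4 -1.2] w 0.879
[9.83, -0.22, -2.34, 0.2, -45.0, 0.1] rows>=6.3
[4.98, -0.21, 0.73, 0.2, -90.0, 0.0] rows>=6.3
[-1.18, -0.25, 6.88, 0.2, -90.0, 0.0] rows>=2.1
```

Emit:
servo_tool(
  plan=[
    [[9.8,-0.2,-2.3,0,-45,0],[9.8,-0.2,-2.3,0,-45,0],[9.8,-0.2,-2.3,0,-45,0],[9.8,-0.2,-2.3,0,-45,0],[9.8,-0.2,-2.3,0,-45,0],[9.8,-0.2,-2.3,0,-45,0],[5,-0.2,0.7,0,-90,0],[5,-0.2,0.7,0,-90,0],[5,-0.2,0.7,0,-90,0],[5,-0.2,0.7,0,-90,0],[5,-0.2,0.7,0,-90,0],[5,-0.2,0.7,0,-90,0],[5,-0.2,0.7,0,-90,0],[5,-0.2,0.7,0,-90,0]],
  ],
)

```text
time: 8.38
tool_pos: [0.5239, 0.1545, 0.114]
tcp_rot: [1.851, 1.681, -0.783]
wrist_force: [-1.4, 0.1, -2.3]
width: 0.877
```

```bash
python3 - <<'E'
import h
from h import *
from workcell import viewer
h.OFF[:]=[0,0,-.0136]
s,_,_=tool();r=viewer.read_camera("wrist"); cv2.imwrite("pics/w7.png",r["color"][:,:,::-1])
m(((.528,.162,.043),-45,-6))
E
```

```text
t 8.43 g [525.8 167.2 128.9] q [ 0.59  0.47  1.76 -0.58  1.5   0.91] F [-0.5  1.  -0.3] w 0.879
[5.76, 0.31, 5.86, -0.0, 0.3, 0.4] rows>=2.0
```

View pics/w7.png

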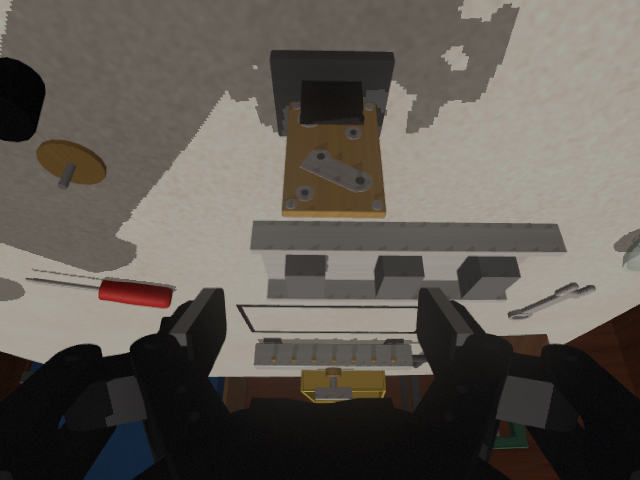

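Emit:
servo_tool(
  plan=[
    [[2.5,0.3,2.5,0,0,0],[5.0,0.4,5.1,0,0,0],[5.8,0.4,5.9,0,0,0],[5.8,0.4,5.9,0,0,0],[5.8,0.4,5.9,0,0,0]],
  ],
)

```text
time: 8.85
tool_pos: [0.5277, 0.1514, 0.0338]
tcp_rot: [1.856, 1.681, -0.78]
wrist_force: [0.1, 0.2, -0.2]
width: 0.877
```

Emit:
servo_tool(
  plan=[
    [[0,0,0,0,0,0],[0,0,0,0,0,0],[0,0,0,0,0,0],[0,0,0,0,0,0],[0,0,0,0,0,0],[0,0,0,0,0,0],[0,0,0,0,0,0]],
  ],
  claw=3.5,
  grip_force=60,
)

```text
time: 9.43
tool_pos: [0.5293, 0.152, 0.0366]
tcp_rot: [1.856, 1.679, -0.775]
wrist_force: [-0.3, 0.9, 8.7]
width: 0.519
```

```bash
python3 - <<'E'
import h
from h import *
from workcell import viewer
s,_,_=tool();r=viewer.read_camera("wrist"); cv2.imwrite("pics/w8.png",r["color"][:,:,::-1])
r=viewer.read_camera("top"); crop(r["color"],290,150,390,310,4,"pics/t8.png")
setoff((.528,.162,.043))
m(((.528,.162,.14),-45,-6))
E
```

```text
off [ 0.0024 -0.0023 -0.0115]
t 9.53 g [530.7 165.4  50. ] q [ 0.59  0.58  1.77 -0.59  1.4   0.98] F [0.7 1.6 7.2] w 0.520
[-6.89, -0.02, -6.83, 0.1, 0.3, 0.2] rows>=2.3
```

View pics/w8.png

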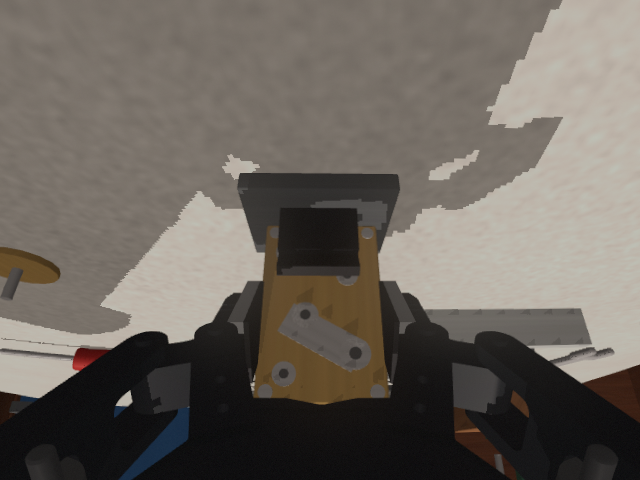

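View pics/t8.png

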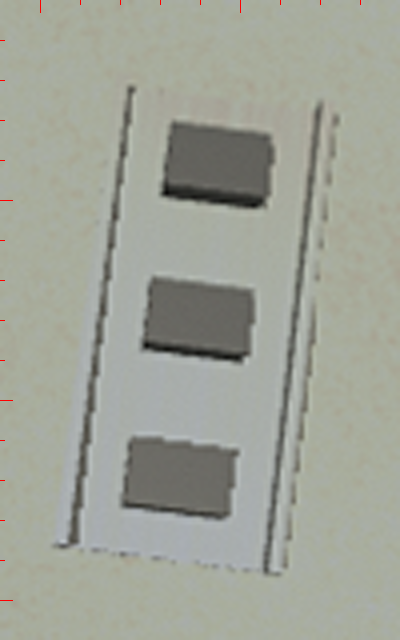

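```bash
python3 - <<'E'
import h
from h import *
h.OFF[:]=[.0024,0,-.0115]
m(((.528,.162,.14),-45,-6),((.49,-.031,.13),45,-6))
E
```

```text
t 9.53 g [530.7 165.4  50. ] q [ 0.59  0.58  1.77 -0.59  1.4   0.98] F [0.7 1.6 7.2] w 0.520
[-6.89, -0.25, -6.82, 0.1, 0.3, 0.2] rows>=2.3
[-18.57, -2.08, 6.88, -0.1, 90.3, 0.3] rows>=12.6
```

Emit:
servo_tool(
  plan=[
    [[-2.5,0,-2.5,0,0,0],[-5,0,-5,0,0,0],[-6.9,-0.2,-6.8,0,0,0],[-6.9,-0.2,-6.8,0,0,0],[-18.6,-2.1,6.9,0,90,0],[-18.6,-2.1,6.9,0,90,0],[-18.6,-2.1,6.9,0,90,0],[-18.6,-2.1,6.9,0,90,0],[-18.6,-2.1,6.9,0,90,0],[-18.6,-2.1,6.9,0,90,0],[-18.6,-2.1,6.9,0,90,0],[-18.6,-2.1,6.9,0,90,0],[-18.6,-2.1,6.9,0,90,0],[-18.6,-2.1,6.9,0,90,0],[-18.6,-2.1,6.9,0,90,0],[-18.6,-2.1,6.9,0,90,0],[-18.6,-2.1,6.9,0,90,0],[-18.6,-2.1,6.9,0,90,0],[-18.6,-2.1,6.9,0,90,0]],
  ],
)

```text
time: 11.12
tool_pos: [0.4898, -0.0256, 0.1189]
tcp_rot: [-1.866, -1.68, -0.762]
wrist_force: [-0.0, -0.3, -0.8]
width: 0.516
```

```bash
python3 - <<'E'
import h
from h import *
from workcell import viewer
h.OFF[:]=[.0024,0,-.0115]
s,_,_=tool();r=viewer.read_camera("wrist"); cv2.imwrite("pics/w9.png",r["color"][:,:,::-1])
r=viewer.read_camera("scene"); crop(r["color"],220,180,380,300,5,"pics/s9.png")
m(((.49,-.031,.06),45,-6),((.49,-.031,.0395),45,-6))
E
```

```text
t 11.22 g [489.2 -37.9 133.9] q [-0.57  0.24  2.07  0.7   1.32 -0.82] F [ 0.4  0.4 -1.4] w 0.520
[-4.92, 0.02, 5.0, -0.2, 0.4, 0.1] rows>=1.7
[-6.36, 0.02, 6.46, -0.2, 0.4, 0.1] rows>=0.5
```

View pics/w9.png

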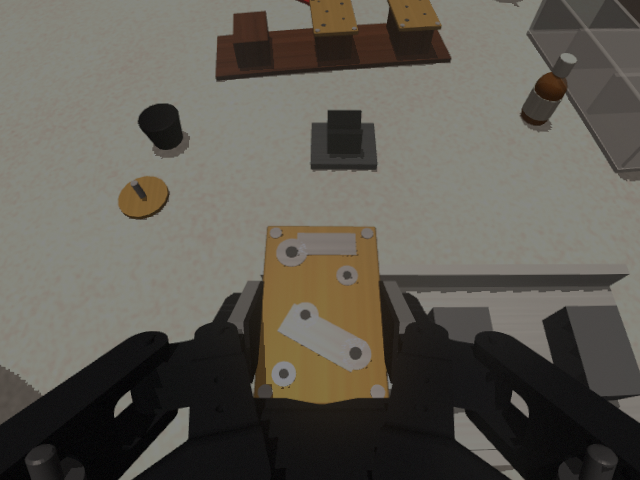

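View pics/s9.png

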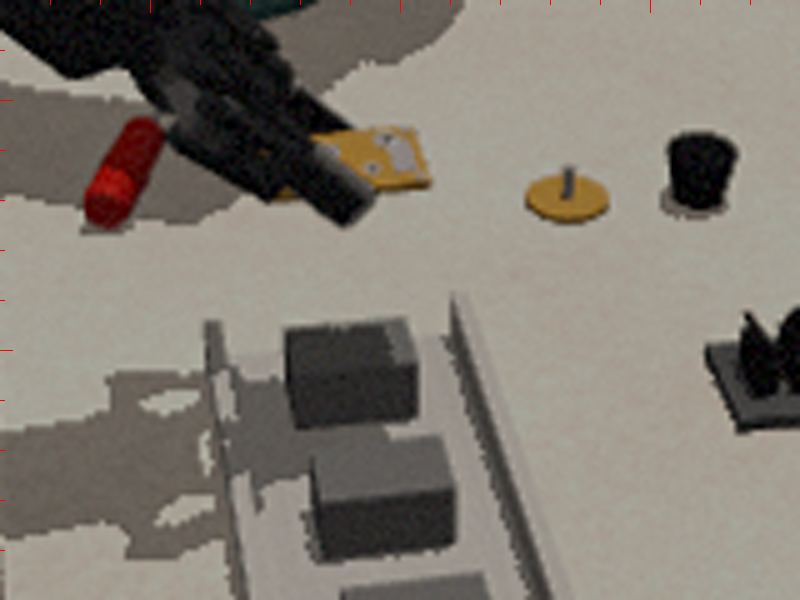

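```bash
python3 - <<'E'
import h
from h import *
from workcell import viewer
s,_,_=tool();r=viewer.read_camera("wrist"); crop(r["color"],240,210,400,410,4,"pics/w10.png")
K=np.array([[r["fx"],0,r["cx"]],[0,r["fy"],r["cy"]],[0,0,1]])
uv=np.array([(267,227),(376,227),(388,398),(254,398)],float)
# plate top-face corners in plate frame: X along image right, Y up image
obj=np.array([(-.023,.035,0),(.023,.035,0),(.023,-.035,0),(-.023,-.035,0)])
ok,rv,tv=cv2.solvePnP(obj,uv,K,np.array([r["k1"],0,0,0]))
T=np.array(r["T_tool_cam"]); n=R.from_rotvec(rv[:,0]).as_matrix()
c=T[:3,:3]@tv[:,0]+T[:3,3]; M=T[:3,:3]@n
print("top centre in tool",c*1e3); Rw=R.from_rotvec(s["tcp_rot"]).as_matrix()
print("world axes of plate",(Rw@M).round(3)); print("world centre",(s["tool_pos"]+Rw@(c-M[:,2]*.0025))*1e3)
E
```

```text
top centre in tool [ 3.58828317 -0.6649218  -9.27869553]
world axes of plate [[ 0.995  0.101 -0.   ]
 [-0.101  0.994  0.043]
 [ 0.005 -0.043  0.999]]
world centre [489.50071417 -28.64041067 126.96604293]
```

View pics/w10.png

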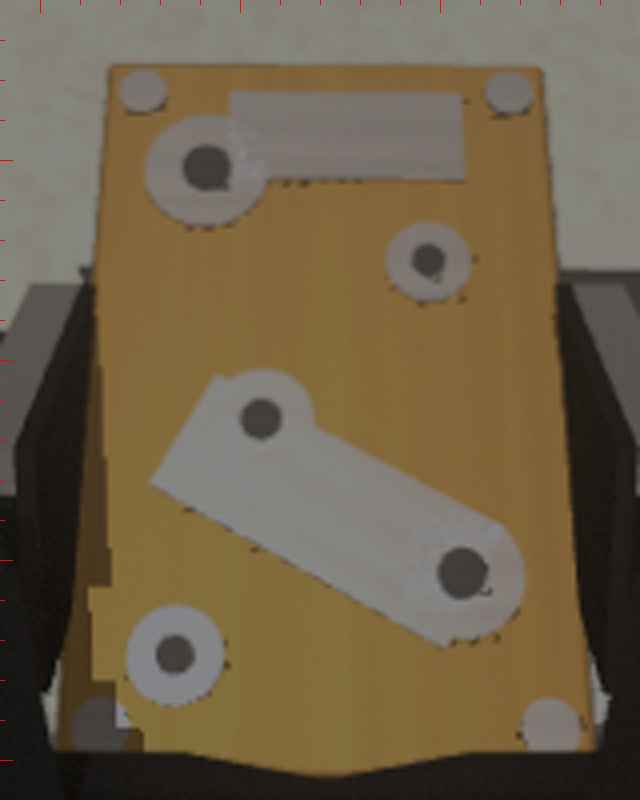

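Emit:
servo_tool(
  plan=[
    [[-2.5,0,2.5,0,0,0],[-4.9,0,5.0,0,0,0],[-5.4,0,5.5,0,0,0],[-5.9,0,6.0,0,0,0],[-6.2,0,6.3,0,0,0],[-6.4,0,6.5,0,0,0],[-6.4,0,6.5,0,0,0]],
  ],
)

```text
time: 11.85
tool_pos: [0.4915, -0.0245, 0.0304]
tcp_rot: [-1.863, -1.688, -0.765]
wrist_force: [-0.0, -0.5, 0.5]
width: 0.52
```

```bash
python3 - <<'E'
import h
from h import *
from workcell import viewer
h.OFF[:]=[.0024,0,-.0115]
r=viewer.read_camera("scene"); crop(r["color"],220,180,380,300,5,"pics/s11.png")
m(((.49,-.031,.0385),45,-6))
E
```

```text
t 11.90 g [490.2 -37.8  44.1] q [-0.57  0.38  2.1   0.74  1.19 -0.94] F [ 0.5  0.4 -0.9] w 0.520
[-0.14, -0.09, 0.13, -0.2, 0.4, 0.3] rows>=0.1
```

View pics/s11.png

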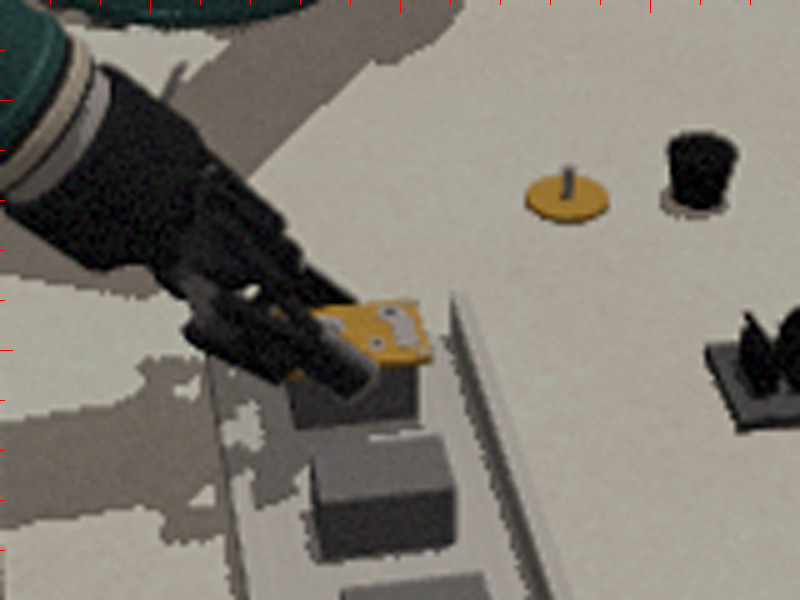

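Emit:
servo_tool(
  plan=[
    [[-0.2,0,0.2,0,0,0],[-0.2,0,0.2,0,0,0],[-0.2,0,0.2,0,0,0]],
  ],
)

```text
time: 12.15
tool_pos: [0.4925, -0.025, 0.0286]
tcp_rot: [-1.864, -1.689, -0.767]
wrist_force: [0.5, -0.5, 0.9]
width: 0.521
```

Emit:
servo_tool(
  plan=[
    [[0,0,0,0,0,0],[0,0,0,0,0,0],[0,0,0,0,0,0],[0,0,0,0,0,0],[0,0,-1,0,0,0],[0,0,-4,0,0,0],[0,0,-8,0,0,0],[0,0,-11,0,0,0],[0,0,-11,0,0,0]],
  ],
  claw=7.5,
)

```text
time: 12.9
tool_pos: [0.4879, -0.1075, 0.1116]
tcp_rot: [-1.871, -1.696, -0.772]
wrist_force: [0.5, -0.6, 0.6]
width: 0.879
```

```bash
python3 - <<'E'
import h
from h import *
from workcell import viewer
s,_,_=tool();r=viewer.read_camera("wrist"); cv2.imwrite("pics/w12.png",r["color"][:,:,::-1])
h.OFF[:]=[0,0,-.0136]
m(((.52,.15,.20),0,0),((.54,.318,.12),-45,1),((.54,.318,.0385),-45,1))
E
```

```text
t 12.95 g [ 485.2 -118.6  123.3] q [-0.69  0.31  2.    0.64  1.37 -0.9 ] F [0.3 0.6 0.7] w 0.880
[23.77, 0.77, 12.52, 2.8, -44.3, -5.4] rows>=6.4
[29.87, 1.08, 29.11, 0.5, -89.2, -7.6] rows>=6.3
[24.17, 1.01, 34.94, 0.5, -89.2, -7.6] rows>=2.0
```

View pics/w12.png

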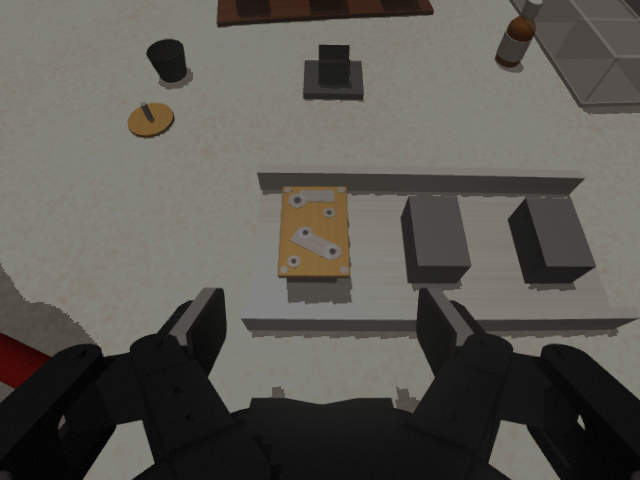

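```bash
python3 - <<'E'
import h
from h import *
from workcell import viewer
s,_,_=tool();r=viewer.read_camera("wrist")
def q(u,z): P=unproj(r,u,z,s)*1e3; print(P.mean(0).round(1), P[:,:2].round(1).tolist())
q([(281,187),(347,187),(351,278),(278,276)],.041)
q([(406,196),(463,196),(468,266),(409,268)],.036)
q([(524,199),(577,198),(591,261),(536,264)],.036)
E
```

```text
[489.6 -31.4  41. ] [[469.2, 5.2], [516.1, 0.8], [509.1, -68.8], [464.0, -63.0]]
[573.7 -37.1  36. ] [[558.4, -7.4], [600.3, -11.2], [587.6, -66.1], [548.4, -63.5]]
[660.4 -44.7  36. ] [[645.4, -17.8], [687.3, -20.5], [674.5, -71.3], [634.4, -69.4]]
```

Emit:
servo_tool(
  plan=[
    [[23.8,0.8,12.5,2.8,-44.3,-5.4],[23.8,0.8,12.5,2.8,-44.3,-5.4],[23.8,0.8,12.5,2.8,-44.3,-5.4],[23.8,0.8,12.5,2.8,-44.3,-5.4],[23.8,0.8,12.5,2.8,-44.3,-5.4],[23.8,0.8,12.5,2.8,-44.3,-5.4],[23.8,0.8,12.5,2.8,-44.3,-5.4],[29.9,1.1,29.1,0.5,-89.2,-7.6],[29.9,1.1,29.1,0.5,-89.2,-7.6],[29.9,1.1,29.1,0.5,-89.2,-7.6],[29.9,1.1,29.1,0.5,-89.2,-7.6],[29.9,1.1,29.1,0.5,-89.2,-7.6],[29.9,1.1,29.1,0.5,-89.2,-7.6],[29.9,1.1,29.1,0.5,-89.2,-7.6],[29.9,1.1,29.1,0.5,-89.2,-7.6],[29.9,1.1,29.1,0.5,-89.2,-7.6]],
  ],
  claw=8.0,
)

```text
time: 14.33
tool_pos: [0.5367, 0.3105, 0.1072]
tcp_rot: [1.739, 1.779, -0.727]
wrist_force: [0.1, 0.5, -0.3]
width: 0.938
```

```bash
python3 - <<'E'
import h
from h import *
h.OFF[:]=[0,0,-.0136]
m(((.539,.318,.0385),-45,1))
E
```

```text
t 14.33 g [536.5 324.  120.6] q [ 0.77  0.62  1.53 -0.54  1.59  0.91] F [ 0.1  0.5 -0.3] w 0.938
[5.38, 0.29, 5.69, -0.1, 0.0, 0.4] rows>=1.9
```

Emit:
servo_tool(
  plan=[
    [[2.5,0.3,2.7,0,0,0],[4.8,0.3,5.1,0,0,0],[5.4,0.3,5.7,0,0,0],[5.4,0.3,5.7,0,0,0],[5.4,0.3,5.7,0,0,0]],
  ],
)

```text
time: 14.75
tool_pos: [0.5396, 0.3074, 0.0301]
tcp_rot: [1.74, 1.778, -0.728]
wrist_force: [0.5, 0.1, 0.5]
width: 0.937
```

Emit:
servo_tool(
  plan=[
    [[0,0,0,0,0,0],[0,0,0,0,0,0],[0,0,0,0,0,0],[0,0,0,0,0,0],[0,0,0,0,0,0],[0,0,0,0,0,0],[0,0,0,0,0,0],[0,0,0,0,0,0]],
  ],
  claw=3.5,
  grip_force=60,
)

```text
time: 15.42
tool_pos: [0.5407, 0.3083, 0.0329]
tcp_rot: [1.741, 1.777, -0.724]
wrist_force: [-0.3, 1.6, 7.3]
width: 0.517
```

```bash
python3 - <<'E'
import h
from h import *
setoff((.539,.3175,.0385)); h.OFF[1]=0
m(((.539,.3175,.12),-45,1),((.528,.162,.14),45,-6))
E
```

```text
off [ 0.0025 -0.0016 -0.0105]
t 15.42 g [540.5 321.8  46.3] q [ 0.77  0.71  1.55 -0.54  1.49  0.97] F [-0.3  1.6  7.3] w 0.517
[-5.76, -0.18, -5.76, -0.1, -0.0, 0.2] rows>=2.0
[-16.86, -1.52, 3.01, -0.2, 89.9, 7.9] rows>=12.6
```

Emit:
servo_tool(
  plan=[
    [[-2.8,0,-2.8,0,0,0],[-5.8,-0.2,-5.8,0,0,0],[-5.8,-0.2,-5.8,0,0,0],[-16.9,-1.5,3,0,90,7.9],[-16.9,-1.5,3,0,90,7.9],[-16.9,-1.5,3,0,90,7.9],[-16.9,-1.5,3,0,90,7.9],[-16.9,-1.5,3,0,90,7.9],[-16.9,-1.5,3,0,90,7.9],[-16.9,-1.5,3,0,90,7.9],[-16.9,-1.5,3,0,90,7.9],[-16.9,-1.5,3,0,90,7.9],[-16.9,-1.5,3,0,90,7.9],[-16.9,-1.5,3,0,90,7.9],[-16.9,-1.5,3,0,90,7.9],[-16.9,-1.5,3,0,90,7.9],[-16.9,-1.5,3,0,90,7.9],[-16.9,-1.5,3,0,90,7.9]],
  ],
)

```text
time: 16.92
tool_pos: [0.5284, 0.1662, 0.1303]
tcp_rot: [-1.866, -1.673, -0.768]
wrist_force: [0.5, -0.8, -1.4]
width: 0.511
```

```bash
python3 - <<'E'
import h
from h import *
h.OFF[:]=[.0025,0,-.0105]
from workcell import viewer
r=viewer.read_camera("wrist"); crop(r["color"],220,220,420,400,4,"pics/w13.png")
m(((.528,.162,.085),45,-6),((.528,.162,.044),45,-6))
E
```

```text
t 16.97 g [527.6 153.6 144.7] q [-0.2   0.17  2.13  0.89  1.14 -0.61] F [0.7 0.2 0.2] w 0.517
[-3.87, -0.03, 3.97, -0.1, 0.0, -0.1] rows>=1.3
[-6.77, -0.02, 6.87, -0.1, 0.0, -0.1] rows>=1.0
```

View pics/w13.png

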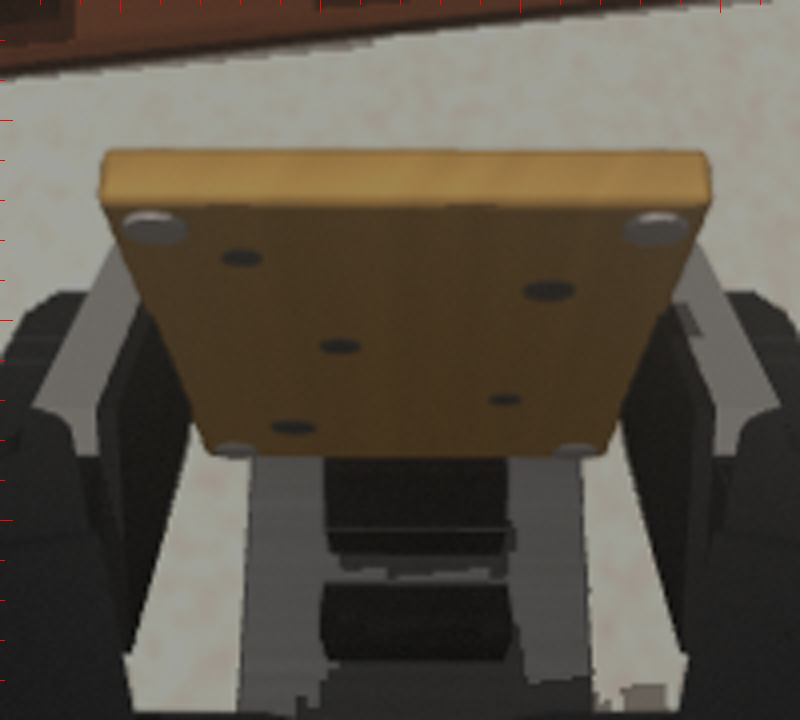

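Emit:
servo_tool(
  plan=[
    [[-2.0,0.1,2.0,0,0,0],[-3.9,0.1,4.0,0,0,0],[-4.8,0.1,4.9,0,0,0],[-5.5,0.1,5.6,0,0,0],[-6.1,0.1,6.2,0,0,0],[-6.5,0.1,6.6,0,0,0],[-6.8,0.1,6.9,0,0,0],[-6.8,0.1,6.9,0,0,0],[-6.8,0.1,6.9,0,0,0]],
  ],
)

```text
time: 17.72
tool_pos: [0.53, 0.1677, 0.0348]
tcp_rot: [-1.864, -1.676, -0.77]
wrist_force: [-0.2, 0.7, -2.2]
width: 0.514
```

```bash
python3 - <<'E'
import h
from h import *
h.OFF[:]=[.0025,0,-.0105]
from workcell import viewer
r=viewer.read_camera("scene"); crop(r["color"],300,180,460,300,5,"pics/s14.png")
m(((.528,.162,.0435),45,-6))
E
```

```text
t 17.77 g [528.7 154.3  48.4] q [-0.2   0.34  2.16  0.97  1.02 -0.79] F [-0.2  1.5 -2.2] w 0.519
[-0.06, -0.15, 0.03, -0.1, -0.0, -0.1] rows>=0.0
```

View pics/s14.png

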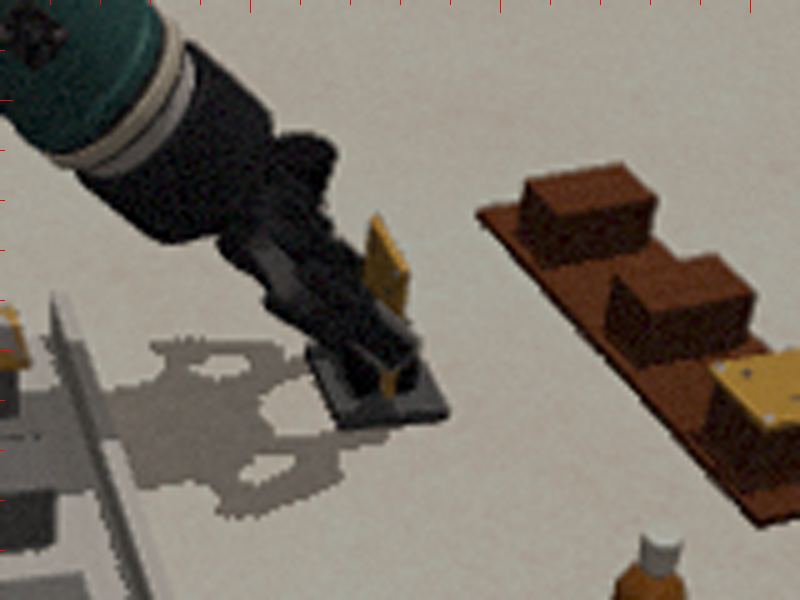

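Emit:
servo_tool(
  plan=[
    [[0,0,0,0,0,0],[0,0,0,0,0,0],[0,0,0,0,0,0],[0,0,0,0,0,0],[0,0,-1.5,0,0,0],[0,0,-5,0,0,0],[0,0,-8,0,0,0],[0,0,-8,0,0,0]],
  ],
  claw=7.5,
)

```text
time: 18.43
tool_pos: [0.5279, 0.1075, 0.0961]
tcp_rot: [-1.868, -1.68, -0.778]
wrist_force: [0.6, -0.7, 0.4]
width: 0.875
```

```bash
python3 - <<'E'
import h
from h import *
h.OFF[:]=[0,0,-.0136]
from workcell import viewer
r=viewer.read_camera("scene"); crop(r["color"],300,180,460,300,5,"pics/s15.png")
m(((.528,.165,.19),0,-6),((.528,.162,.13),-45,-6),((.528,.162,.043),-45,-6))
E
```

```text
t 18.48 g [525.6  95.4 107.9] q [-0.31  0.25  2.13  0.86  1.15 -0.73] F [ 0.3 -0.3 -0.6] w 0.879
[9.76, -0.48, -1.84, 0.3, -44.9, -0.1] rows>=6.3
[4.91, -0.47, 1.24, 0.2, -89.9, -0.2] rows>=6.3
[-1.24, -0.5, 7.4, 0.2, -89.9, -0.2] rows>=2.1
```

View pics/s15.png

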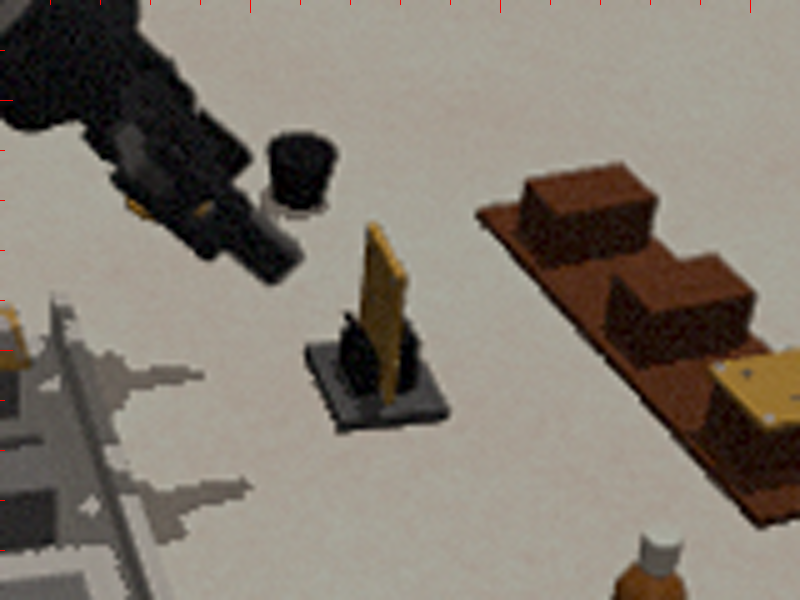

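Emit:
servo_tool(
  plan=[
    [[9.8,-0.4,-1.8,0,-45,0],[9.8,-0.4,-1.8,0,-45,0],[9.8,-0.4,-1.8,0,-45,0],[9.8,-0.4,-1.8,0,-45,0],[9.8,-0.4,-1.8,0,-45,0],[9.8,-0.4,-1.8,0,-45,0],[4.9,-0.4,1.2,0,-90,0],[4.9,-0.4,1.2,0,-90,0],[4.9,-0.4,1.2,0,-90,0],[4.9,-0.4,1.2,0,-90,0],[4.9,-0.4,1.2,0,-90,0],[4.9,-0.4,1.2,0,-90,0],[4.9,-0.4,1.2,0,-90,0],[4.9,-0.4,1.2,0,-90,0]],
  ],
)

```text
time: 19.65
tool_pos: [0.5249, 0.154, 0.1145]
tcp_rot: [1.856, 1.676, -0.784]
wrist_force: [-0.4, -0.1, -1.7]
width: 0.877
```

```bash
python3 - <<'E'
import h
from h import *
from workcell import viewer
h.OFF[:]=[0,0,-.0136]
s,_,_=tool();r=viewer.read_camera("wrist"); crop(r["color"],240,20,420,240,3,"pics/w16.png")
m(((.528,.162,.043),-45,-6))
E
```

```text
t 19.70 g [526.8 166.7 129.4] q [ 0.59  0.47  1.75 -0.58  1.5   0.91] F [-0.7 -0.3 -0.1] w 0.879
[5.83, 0.2, 5.86, -0.1, 0.3, 0.1] rows>=2.0
```

View pics/w16.png

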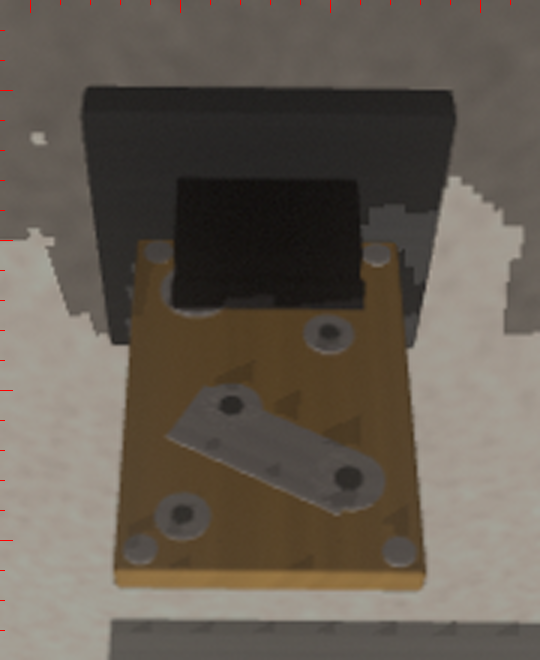

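```bash
cat >> h.py <<'E'
def pnp(r,s,uv,half=.0025):
    """uv TL,TR,BR,BL in image of visible big face; returns centre/axes in tool and world"""
    K=np.array([[r["fx"],0,r["cx"]],[0,r["fy"],r["cy"]],[0,0,1]])
    obj=np.array([(-.023,.035,0),(.023,.035,0),(.023,-.035,0),(-.023,-.035,0)])
    ok,rv,tv=cv2.solvePnP(obj,np.array(uv,float),K,np.array([r["k1"],0,0,0]))
    T=np.array(r["T_tool_cam"]); n=R.from_rotvec(rv[:,0]).as_matrix()
    c=T[:3,:3]@tv[:,0]+T[:3,3]; M=T[:3,:3]@n; c=c-M[:,2]*half
    Rw=R.from_rotvec(s["tcp_rot"]).as_matrix()
    print("in tool c",(c*1e3).round(1)," world c",((s["tool_pos"]+Rw@c)*1e3).round(1)); print((Rw@M).round(3))
E
python3 - <<'E'
from h import *
from workcell import viewer
s,_,_=tool();r=viewer.read_camera("wrist")
pnp(r,s,[(286,100),(372.3,100),(381.3,210.7),(278.3,210.3)])
E
```

```text
in tool c [56.6  3.7 46.9]  world c [529.4 159.3  42.8]
[[ 0.995  0.006  0.097]
 [-0.097  0.021  0.995]
 [ 0.004 -1.     0.022]]
```

Emit:
servo_tool(
  plan=[
    [[2.5,0.2,2.5,0,0,0],[5.0,0.3,5.1,0,0,0],[5.8,0.3,5.9,0,0,0],[5.8,0.3,5.9,0,0,0],[5.8,0.3,5.9,0,0,0]],
  ],
)

```text
time: 20.17
tool_pos: [0.5292, 0.1503, 0.0367]
tcp_rot: [1.865, 1.675, -0.775]
wrist_force: [-0.0, -0.1, -0.1]
width: 0.88
```

Emit:
servo_tool(
  plan=[
    [[0,0,0,0,0,0],[0,0,0,0,0,0],[0,0,0,0,0,0],[0,0,0,0,0,0],[0,0,0,0,0,0],[0,0,0,0,0,0],[0,0,0,0,0,0]],
  ],
  claw=3.5,
  grip_force=60,
)

```text
time: 20.75
tool_pos: [0.5307, 0.151, 0.0396]
tcp_rot: [1.865, 1.673, -0.771]
wrist_force: [0.1, 0.8, 7.1]
width: 0.521
```

```bash
python3 - <<'E'
import h
from h import *
from workcell import viewer
r=viewer.read_camera("top"); crop(r["color"],290,150,390,310,4,"pics/t17.png")
setoff((.528,.1605,.043)); h.OFF[1]=0
m(((.528,.162,.14),-45,-6),((.578,-.040,.13),45,-6))
E
```

```text
off [ 0.004  -0.0037 -0.0089]
t 20.80 g [532.1 164.4  53. ] q [ 0.58  0.57  1.77 -0.59  1.4   0.98] F [-0.4  1.1  7.4] w 0.522
[-6.76, -0.36, -6.95, 0.0, 0.1, -0.2] rows>=2.3
[-18.54, 6.77, 7.12, 0.2, 90.1, -0.2] rows>=12.6
```

View pics/t17.png

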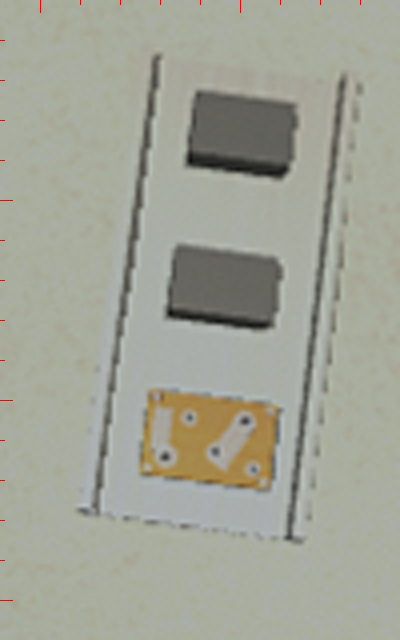

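```bash
cat >> h.py <<'E'
def quad(r,n,pts,z,o,k=4):
    uv=(np.array(pts,float)+.5)/k-.5+np.array(o); P=unproj(r,uv,z)[:,:2]
    c=P.mean(0); ex=(P[0]+P[1]-P[2]-P[3])/2; ey=(P[0]+P[3]-P[1]-P[2])/2
    print(n,"c",(c*1000).round(1),"Lx %.1f ang %.1f  Ly %.1f ang %.1f"%(np.hypot(*ex)*1e3,np.degrees(np.arctan2(ex[1],ex[0])),np.hypot(*ey)*1e3,np.degrees(np.arctan2(ey[1],ey[0]))-90))
E
python3 - <<'E'
import h
from h import *
from workcell import viewer
r=viewer.read_camera("top");o=(290,150)
quad(r,"r1",[(196,90),(297,103),(290,166),(188,155)],.036,o)
quad(r,"r2",[(176,245),(281,258),(274,318),(168,311)],.036,o)
quad(r,"C",[(150,390),(278,406),(270,490),(140,474)],.041,o)
h.OFF[:]=[.004,0,-.0089]
m(((.528,.162,.14),-45,-6))
E
```

```text
r1 c [683.3 -62.3] Lx 36.8 ang -5.9  Ly 56.4 ang -5.3
r2 c [596.4 -53.4] Lx 35.1 ang -6.0  Ly 57.6 ang -4.0
C c [510.  -45.9] Lx 45.3 ang -5.3  Ly 69.4 ang -5.8
t 20.85 g [532.1 164.3  53. ] q [ 0.58  0.57  1.77 -0.59  1.4   0.98] F [0.2 1.2 6.2] w 0.523
[-6.76, -0.36, -6.96, 0.0, 0.1, -0.2] rows>=2.3
```

```bash
python3 - <<'E'
import h
from h import *
h.OFF[:]=[.004,0,-.0089]
m(((.528,.162,.14),-45,-6),((.5965,-.0535,.13),45,-5.9))
E
```

```text
t 20.85 g [532.1 164.3  53. ] q [ 0.58  0.57  1.77 -0.59  1.4   0.98] F [0.2 1.2 6.2] w 0.523
[-6.76, -0.36, -6.96, 0.0, 0.1, -0.2] rows>=2.3
[-19.35, 8.75, 7.94, 0.2, 90.1, -0.3] rows>=12.6
```

Emit:
servo_tool(
  plan=[
    [[-2.5,0,-2.5,0,0,0],[-5,0,-5,0,0,0],[-6.8,-0.2,-6.9,0,0,0],[-6.8,-0.2,-6.9,0,0,0],[-19.3,8.7,7.9,0,90,0],[-19.3,8.7,7.9,0,90,0],[-19.3,8.7,7.9,0,90,0],[-19.3,8.7,7.9,0,90,0],[-19.3,8.7,7.9,0,90,0],[-19.3,8.7,7.9,0,90,0],[-19.3,8.7,7.9,0,90,0],[-19.3,8.7,7.9,0,90,0],[-19.3,8.7,7.9,0,90,0],[-19.3,8.7,7.9,0,90,0],[-19.3,8.7,7.9,0,90,0],[-19.3,8.7,7.9,0,90,0],[-19.3,8.7,7.9,0,90,0],[-19.3,8.7,7.9,0,90,0],[-19.3,8.7,7.9,0,90,0]],
  ],
)

```text
time: 22.43
tool_pos: [0.5955, -0.0503, 0.1191]
tcp_rot: [-1.87, -1.676, -0.771]
wrist_force: [-0.3, -0.7, -0.5]
width: 0.522
```

```bash
python3 - <<'E'
import h
from h import *
from workcell import viewer
h.OFF[:]=[.004,0,-.0089]
s,_,_=tool();r=viewer.read_camera("wrist"); cv2.imwrite("pics/w18.png",r["color"][:,:,::-1])
m(((.5965,-.0535,.06),45,-5.9),((.5965,-.0535,.0385),45,-5.9))
E
```

```text
t 22.48 g [594.7 -62.9 133.7] q [-0.51  0.4   1.85  0.73  1.34 -0.75] F [ 0.2  0.5 -1. ] w 0.524
[-4.91, 0.06, 4.89, 0.3, 0.2, -0.1] rows>=1.7
[-6.43, 0.05, 6.42, 0.3, 0.2, -0.1] rows>=0.5
```

View pics/w18.png

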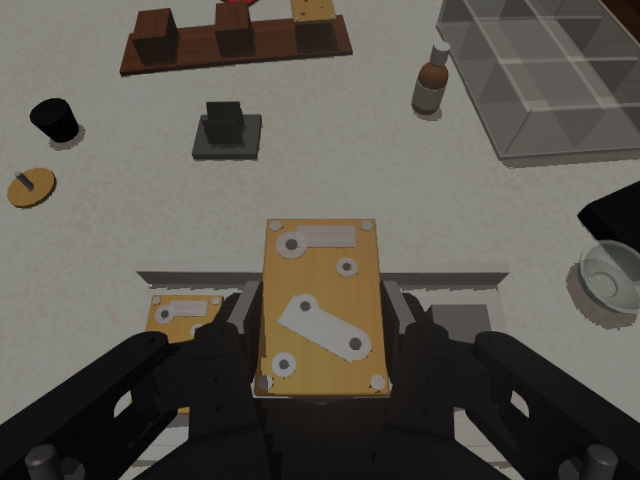

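Emit:
servo_tool(
  plan=[
    [[-2.5,0,2.5,0,0,0],[-4.9,0,4.9,0,0,0],[-5.4,0,5.4,0,0,0],[-5.9,0,5.9,0,0,0],[-6.2,0,6.2,0,0,0],[-6.5,0,6.5,0,0,0],[-6.5,0,6.5,0,0,0]],
  ],
)

```text
time: 23.07
tool_pos: [0.5971, -0.0499, 0.0293]
tcp_rot: [-1.869, -1.681, -0.773]
wrist_force: [-0.2, -0.2, -1.8]
width: 0.518
```

```bash
python3 - <<'E'
import h
from h import *
from workcell import viewer
h.OFF[:]=[.004,0,-.0089]
r=viewer.read_camera("scene"); crop(r["color"],220,190,380,340,5,"pics/s19.png")
m(((.5965,-.0535,.0385),45,-5.9))
E
```

```text
t 23.12 g [595.7 -63.3  43. ] q [-0.51  0.53  1.87  0.76  1.23 -0.85] F [-0.2 -0.1 -1.2] w 0.524
[-0.01, -0.03, 0.01, 0.3, 0.3, -0.0] rows>=0.1
```

View pics/s19.png

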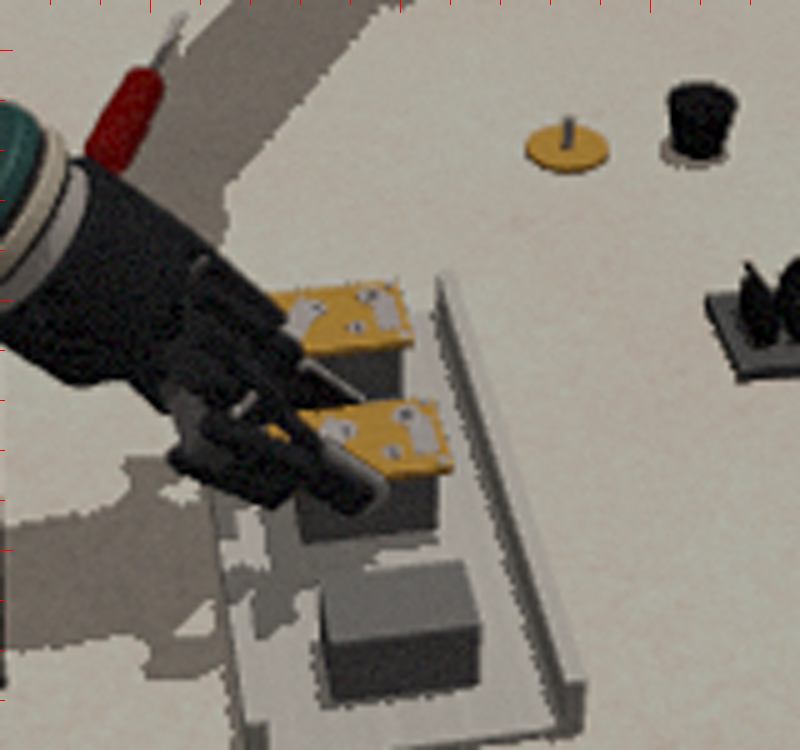

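Emit:
servo_tool(
  plan=[
    [[-0.15,0,0.15,0,0,0],[-0.2,0,0.2,0,0,0],[-0.2,0,0.2,0,0,0]],
  ],
)

```text
time: 23.37
tool_pos: [0.5981, -0.0505, 0.0277]
tcp_rot: [-1.87, -1.682, -0.775]
wrist_force: [1.2, -1.0, 1.3]
width: 0.522
```

Emit:
servo_tool(
  plan=[
    [[0,0,0,0,0,0],[0,0,0,0,0,0],[0,0,0,0,0,0],[0,0,0,0,0,0],[0,0,-1,0,0,0],[0,0,-4,0,0,0],[0,0,-8,0,0,0],[0,0,-11,0,0,0],[0,0,-11,0,0,0]],
  ],
  claw=6.5,
)

```text
time: 24.12
tool_pos: [0.5925, -0.1332, 0.1113]
tcp_rot: [-1.877, -1.688, -0.781]
wrist_force: [0.5, -0.6, 2.0]
width: 0.76
```

```bash
python3 - <<'E'
import h
from h import *
from workcell import viewer
s,_,_=tool();r=viewer.read_camera("wrist"); cv2.imwrite("pics/w20.png",r["color"][:,:,::-1])
h.OFF[:]=[0,0,-.0136]
m(((.60,.15,.20),0,0),((.627,.32,.12),-45,1),((.627,.32,.0385),-45,1))
E
```

```text
t 24.17 g [ 589.9 -144.4  122.7] q [-0.62  0.47  1.77  0.68  1.39 -0.81] F [-0.1 -0.   0.1] w 0.761
[25.43, -2.17, 14.14, 3.1, -44.4, -5.8] rows>=7.0
[31.66, -1.34, 30.96, 0.7, -89.4, -8.2] rows>=6.3
[25.95, -1.44, 36.77, 0.7, -89.4, -8.2] rows>=2.0
```

View pics/w20.png

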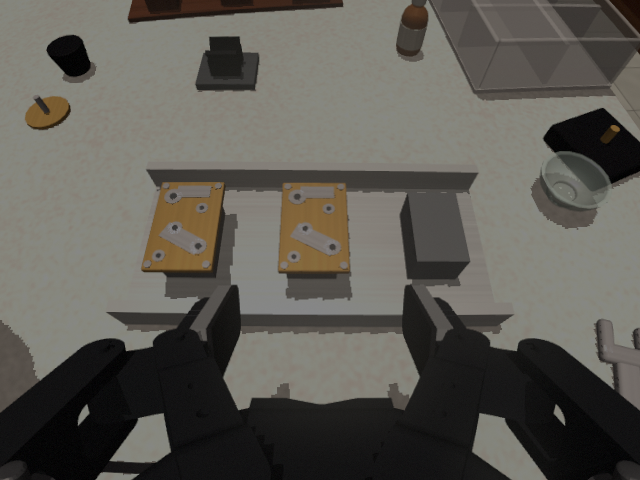

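Emit:
servo_tool(
  plan=[
    [[25.4,-2.2,14.1,3.1,-44.4,-5.8],[25.4,-2.2,14.1,3.1,-44.4,-5.8],[25.4,-2.2,14.1,3.1,-44.4,-5.8],[25.4,-2.2,14.1,3.1,-44.4,-5.8],[25.4,-2.2,14.1,3.1,-44.4,-5.8],[25.4,-2.2,14.1,3.1,-44.4,-5.8],[25.4,-2.2,14.1,3.1,-44.4,-5.8],[31.7,-1.3,31,0.7,-89.4,-8.2],[31.7,-1.3,31,0.7,-89.4,-8.2],[31.7,-1.3,31,0.7,-89.4,-8.2],[31.7,-1.3,31,0.7,-89.4,-8.2],[31.7,-1.3,31,0.7,-89.4,-8.2],[31.7,-1.3,31,0.7,-89.4,-8.2],[31.7,-1.3,31,0.7,-89.4,-8.2],[31.7,-1.3,31,0.7,-89.4,-8.2],[31.7,-1.3,31,0.7,-89.4,-8.2]],
  ],
  claw=7.8,
)

```text
time: 25.5
tool_pos: [0.6261, 0.3114, 0.1077]
tcp_rot: [1.738, 1.775, -0.726]
wrist_force: [-1.4, -0.6, -0.3]
width: 0.918
```

```bash
python3 - <<'E'
import h
from h import *
from workcell import viewer
h.OFF[:]=[0,0,-.0136]
s,_,_=tool();r=viewer.read_camera("wrist"); cv2.imwrite("pics/w21.png",r["color"][:,:,::-1])
m(((.626,.319,.0385),-45,1))
E
```

```text
t 25.55 g [626.8 324.2 123. ] q [ 0.7   0.73  1.35 -0.58  1.61  0.82] F [ 1.5 -0.1 -0.1] w 0.912
[5.62, -0.09, 5.79, 0.0, 0.0, 0.1] rows>=1.9
```

View pics/w21.png

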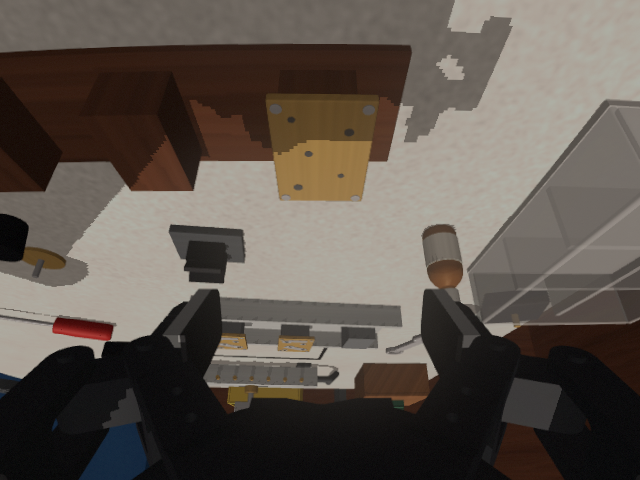

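Emit:
servo_tool(
  plan=[
    [[2.5,0,2.7,0,0,0],[4.8,0,5.1,0,0,0],[5.6,0,5.9,0,0,0],[5.6,0,5.9,0,0,0],[5.6,0,5.9,0,0,0]],
  ],
)

```text
time: 25.97
tool_pos: [0.6274, 0.3071, 0.0294]
tcp_rot: [1.742, 1.772, -0.724]
wrist_force: [-0.4, 0.1, 0.2]
width: 0.916
```

Emit:
servo_tool(
  plan=[
    [[0,0,0,0,0,0],[0,0,0,0,0,0],[0,0,0,0,0,0],[0,0,0,0,0,0],[0,0,0,0,0,0],[0,0,0,0,0,0],[0,0,0,0,0,0],[0,0,0,0,0,0]],
  ],
  claw=3.5,
  grip_force=60,
)

```text
time: 26.63
tool_pos: [0.6287, 0.308, 0.0327]
tcp_rot: [1.742, 1.771, -0.719]
wrist_force: [-0.6, 1.3, 6.2]
width: 0.516
```

```bash
python3 - <<'E'
import h
from h import *
setoff((.626,.319,.0385)); h.OFF[1]=0
m(((.626,.319,.12),-45,1),((.529,.162,.14),45,-6))
E
```

```text
off [ 0.0037 -0.0025 -0.0119]
t 26.63 g [628.5 321.5  46.1] q [ 0.7   0.81  1.37 -0.59  1.53  0.88] F [-0.6  1.3  6.2] w 0.516
[-5.77, -0.23, -5.76, 0.1, 0.0, -0.1] rows>=2.0
[-16.62, -10.13, 2.98, 0.2, 89.9, 7.8] rows>=12.6
```

Emit:
servo_tool(
  plan=[
    [[-2.8,0,-2.8,0,0,0],[-5.8,-0.2,-5.8,0,0,0],[-5.8,-0.2,-5.8,0,0,0],[-16.6,-10.1,3,0,90,7.8],[-16.6,-10.1,3,0,90,7.8],[-16.6,-10.1,3,0,90,7.8],[-16.6,-10.1,3,0,90,7.8],[-16.6,-10.1,3,0,90,7.8],[-16.6,-10.1,3,0,90,7.8],[-16.6,-10.1,3,0,90,7.8],[-16.6,-10.1,3,0,90,7.8],[-16.6,-10.1,3,0,90,7.8],[-16.6,-10.1,3,0,90,7.8],[-16.6,-10.1,3,0,90,7.8],[-16.6,-10.1,3,0,90,7.8],[-16.6,-10.1,3,0,90,7.8],[-16.6,-10.1,3,0,90,7.8],[-16.6,-10.1,3,0,90,7.8]],
  ],
)

```text
time: 28.13
tool_pos: [0.5296, 0.1667, 0.1279]
tcp_rot: [-1.866, -1.677, -0.774]
wrist_force: [0.4, -0.2, -1.6]
width: 0.513
```

```bash
python3 - <<'E'
import h
from h import *
h.OFF[:]=[.0037,0,-.0119]
from workcell import viewer
r=viewer.read_camera("wrist"); crop(r["color"],220,220,420,400,4,"pics/w23.png")
m(((.529,.162,.085),45,-6),((.529,.162,.044),45,-6))
E
```

```text
t 28.18 g [528.7 154.1 142.2] q [-0.2   0.18  2.13  0.89  1.13 -0.62] F [-0.5  0.3 -0.9] w 0.520
[-3.85, -0.07, 3.9, 0.2, 0.0, 0.1] rows>=1.3
[-6.75, -0.09, 6.8, 0.2, 0.0, 0.1] rows>=1.0
```

View pics/w23.png

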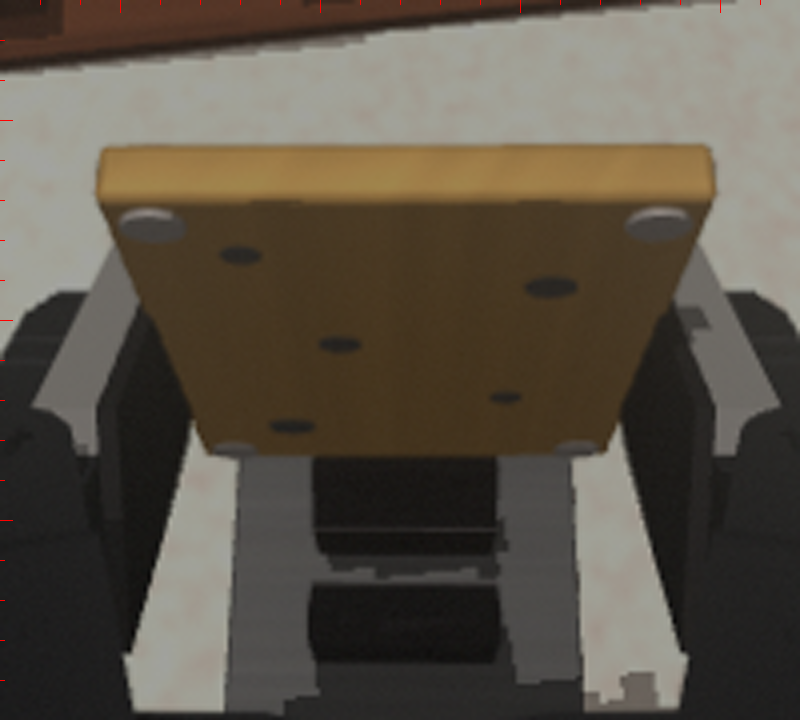

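Emit:
servo_tool(
  plan=[
    [[-2.0,0,2.0,0,0,0],[-3.9,0,3.9,0,0,0],[-4.8,0,4.8,0,0,0],[-5.5,0,5.5,0,0,0],[-6.1,0,6.1,0,0,0],[-6.5,0,6.5,0,0,0],[-6.75,0,6.8,0,0,0],[-6.75,0,6.8,0,0,0],[-6.75,0,6.8,0,0,0]],
  ],
)

```text
time: 28.93
tool_pos: [0.5307, 0.1679, 0.0334]
tcp_rot: [-1.864, -1.68, -0.775]
wrist_force: [0.3, 1.4, -2.2]
width: 0.518
```

Emit:
servo_tool(
  plan=[
    [[0,0,0,0,0,0],[0,0,0,0,0,0],[0,0,0,0,0,0],[0,0,0,0,0,0],[0,0,-1.5,0,0,0],[0,0,-5,0,0,0],[0,0,-8,0,0,0],[0,0,-8,0,0,0]],
  ],
  claw=7.5,
)

```text
time: 29.6
tool_pos: [0.5282, 0.1078, 0.0946]
tcp_rot: [-1.868, -1.684, -0.783]
wrist_force: [1.9, 0.5, 0.1]
width: 0.878
```

```bash
python3 - <<'E'
import h
from h import *
h.OFF[:]=[0,0,-.0136]
from workcell import viewer
r=viewer.read_camera("scene"); crop(r["color"],300,180,460,300,5,"pics/s25.png")
m(((.528,.165,.19),0,-6),((.528,.162,.13),-45,-6),((.528,.162,.043),-45,-6))
E
```

```text
t 29.65 g [525.8  95.6 106.5] q [-0.31  0.25  2.13  0.87  1.14 -0.74] F [-0.8 -0.3  0.4] w 0.878
[9.84, -0.46, -1.97, 0.6, -44.9, 0.0] rows>=6.3
[5.0, -0.48, 1.11, 0.6, -89.9, -0.2] rows>=6.3
[-1.15, -0.57, 7.27, 0.6, -89.9, -0.2] rows>=2.1
```

View pics/s25.png

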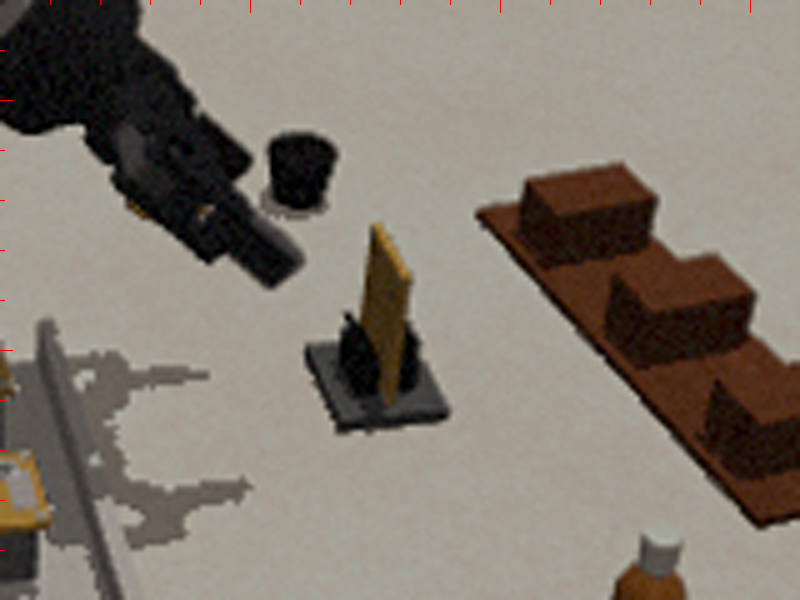

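Emit:
servo_tool(
  plan=[
    [[9.8,-0.4,-1.9,0,-45,0],[9.8,-0.4,-1.9,0,-45,0],[9.8,-0.4,-1.9,0,-45,0],[9.8,-0.4,-1.9,0,-45,0],[9.8,-0.4,-1.9,0,-45,0],[9.8,-0.4,-1.9,0,-45,0],[5,-0.4,1.1,0,-90,0],[5,-0.4,1.1,0,-90,0],[5,-0.4,1.1,0,-90,0],[5,-0.4,1.1,0,-90,0],[5,-0.4,1.1,0,-90,0],[5,-0.4,1.1,0,-90,0],[5,-0.4,1.1,0,-90,0],[5,-0.4,1.1,0,-90,0]],
  ],
)

```text
time: 30.82
tool_pos: [0.5252, 0.1542, 0.1147]
tcp_rot: [1.856, 1.671, -0.778]
wrist_force: [0.0, -0.1, -1.9]
width: 0.881
```

```bash
python3 - <<'E'
import h
from h import *
h.OFF[:]=[0,0,-.0136]
m(((.5285,.161,.043),-45,-6))
E
```

```text
t 30.82 g [526.6 167.7 127.9] q [ 0.59  0.48  1.76 -0.58  1.5   0.92] F [ 0.  -0.1 -1.9] w 0.881
[5.63, 0.25, 5.87, 0.1, 0.6, -0.0] rows>=2.0
```

Emit:
servo_tool(
  plan=[
    [[2.5,0.2,2.5,0,0,0],[5.0,0.2,5.1,0,0,0],[5.7,0.2,5.9,0,0,0],[5.7,0.2,5.9,0,0,0],[5.7,0.2,5.9,0,0,0]],
  ],
)

```text
time: 31.23
tool_pos: [0.5268, 0.1508, 0.0334]
tcp_rot: [1.856, 1.67, -0.78]
wrist_force: [0.5, 0.1, 0.1]
width: 0.877
```

Emit:
servo_tool(
  plan=[
    [[0,0,0,0,0,0],[0,0,0,0,0,0],[0,0,0,0,0,0],[0,0,0,0,0,0],[0,0,0,0,0,0],[0,0,0,0,0,0],[0,0,0,0,0,0]],
  ],
  claw=3.5,
  grip_force=60,
)

```text
time: 31.82
tool_pos: [0.5284, 0.1515, 0.0361]
tcp_rot: [1.857, 1.669, -0.776]
wrist_force: [0.1, 1.4, 7.0]
width: 0.516
```

```bash
python3 - <<'E'
import h
from h import *
from workcell import viewer
r=viewer.read_camera("top"); crop(r["color"],290,150,390,310,4,"pics/t27.png")
setoff((.528,.161,.043)); h.OFF[1]=0
m(((.528,.162,.14),-45,-6),((.6835,-.0625,.13),45,-5.9))
E
```

```text
off [ 0.0017 -0.0014 -0.0115]
t 31.87 g [529.8 165.1  49.5] q [ 0.59  0.58  1.77 -0.59  1.4   0.99] F [-0.6  1.7  7. ] w 0.519
[-6.85, -0.11, -6.86, 0.2, 0.6, -0.2] rows>=2.3
[-19.27, 17.69, 7.69, 0.3, 90.6, -0.1] rows>=12.6
```

View pics/t27.png

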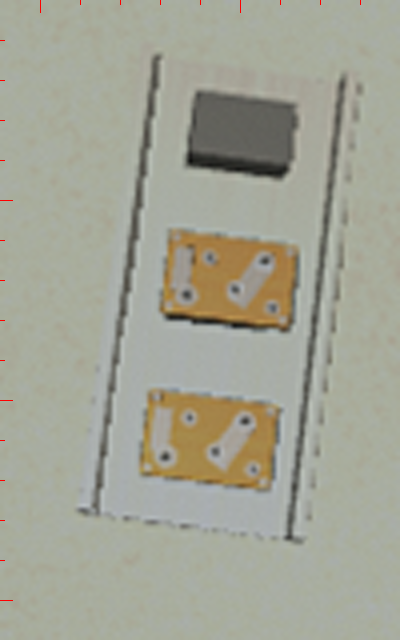

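Emit:
servo_tool(
  plan=[
    [[-2.5,0,-2.5,0,0,0],[-5,0,-5,0,0,0],[-6.8,-0.1,-6.9,0,0,0],[-6.8,-0.1,-6.9,0,0,0],[-19.3,17.7,7.7,0,90,0],[-19.3,17.7,7.7,0,90,0],[-19.3,17.7,7.7,0,90,0],[-19.3,17.7,7.7,0,90,0],[-19.3,17.7,7.7,0,90,0],[-19.3,17.7,7.7,0,90,0],[-19.3,17.7,7.7,0,90,0],[-19.3,17.7,7.7,0,90,0],[-19.3,17.7,7.7,0,90,0],[-19.3,17.7,7.7,0,90,0],[-19.3,17.7,7.7,0,90,0],[-19.3,17.7,7.7,0,90,0],[-19.3,17.7,7.7,0,90,0],[-19.3,17.7,7.7,0,90,0],[-19.3,17.7,7.7,0,90,0]],
  ],
)

```text
time: 33.45
tool_pos: [0.6832, -0.0569, 0.1188]
tcp_rot: [-1.873, -1.684, -0.764]
wrist_force: [-1.0, -1.1, -0.8]
width: 0.519
```

```bash
python3 - <<'E'
import h
from h import *
from workcell import viewer
h.OFF[:]=[.0017,0,-.0115]
s,_,_=tool();r=viewer.read_camera("wrist"); cv2.imwrite("pics/w28.png",r["color"][:,:,::-1])
m(((.6835,-.0625,.06),45,-5.9),((.6835,-.0625,.0385),45,-5.9))
E
```

```text
t 33.50 g [682.6 -69.3 133.8] q [-0.46  0.53  1.65  0.74  1.36 -0.67] F [-0.4  0.1 -1.5] w 0.522
[-4.83, -0.01, 5.01, 0.2, 0.7, 0.0] rows>=1.7
[-6.33, -0.01, 6.55, 0.2, 0.7, 0.0] rows>=0.5
```

View pics/w28.png

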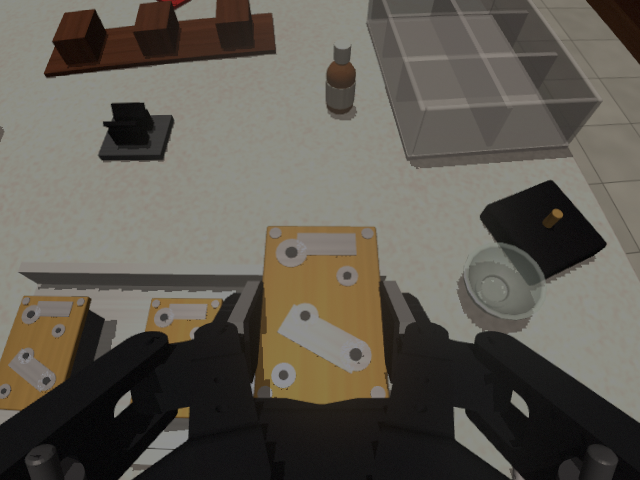

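Emit:
servo_tool(
  plan=[
    [[-2.5,0,2.5,0,0,0],[-4.8,0,5.0,0,0.7,0],[-5.4,0,5.6,0,0.7,0],[-5.9,0,6.1,0,0.7,0],[-6.2,0,6.4,0,0.7,0],[-6.4,0,6.6,0,0.7,0],[-6.5,0,6.7,0,0.7,0],[-6.5,0,6.7,0,0.7,0]],
  ],
)

```text
time: 34.17
tool_pos: [0.6853, -0.056, 0.0284]
tcp_rot: [-1.864, -1.682, -0.777]
wrist_force: [0.2, -0.4, -1.4]
width: 0.522
```

```bash
python3 - <<'E'
import h
from h import *
h.OFF[:]=[.0017,0,-.0115]
from workcell import viewer
r=viewer.read_camera("scene"); crop(r["color"],220,190,380,340,5,"pics/s29.png")
m(((.6835,-.0625,.0385),45,-5.9))
E
```

```text
t 34.22 g [683.8 -69.5  41.8] q [-0.46  0.65  1.67  0.77  1.26 -0.77] F [ 0.3  0.  -0.9] w 0.523
[0.09, -0.11, -0.03, 0.3, 0.0, 0.1] rows>=0.0
```

View pics/s29.png

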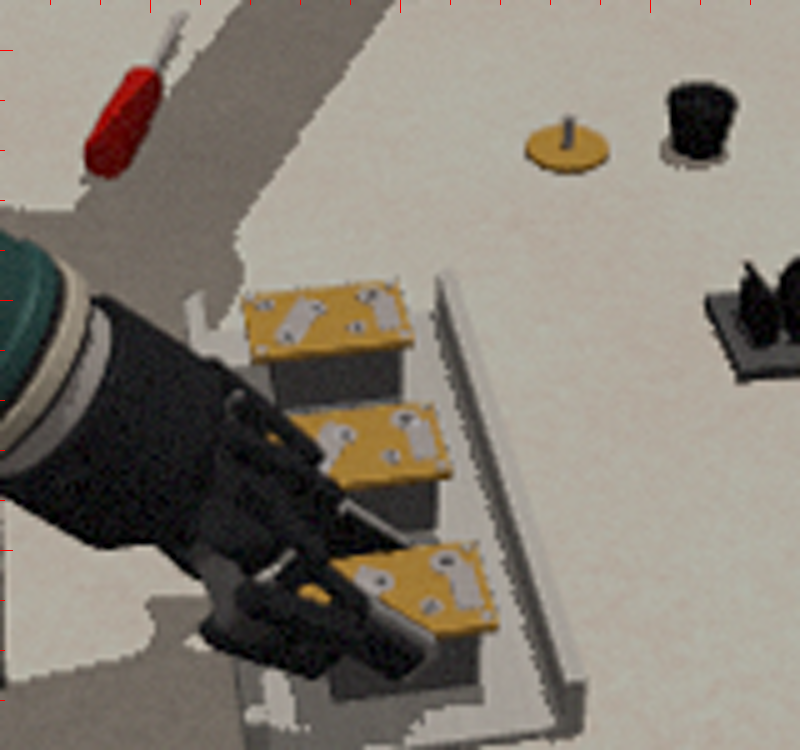

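Emit:
servo_tool(
  plan=[
    [[-0.1,-0.1,0.1,0,0,0],[-0.2,-0.1,0.2,0,0,0],[-0.2,-0.1,0.2,0,0,0]],
  ],
)

```text
time: 34.47
tool_pos: [0.6851, -0.0563, 0.0281]
tcp_rot: [-1.863, -1.682, -0.78]
wrist_force: [-3.2, -0.1, 6.0]
width: 0.519
```

Emit:
servo_tool(
  plan=[
    [[0,0,0,0,0,0],[0,0,0,0,0,0],[0,0,0,0,0,0],[0,0,0,0,0,0],[0,0,-1,0,0,0],[0,0,-4,0,0,0],[0,0,-8,0,0,0],[0,0,-11,0,0,0],[0,0,-11,0,0,0]],
  ],
  claw=6.5,
)

```text
time: 35.22
tool_pos: [0.6795, -0.1398, 0.1119]
tcp_rot: [-1.87, -1.688, -0.788]
wrist_force: [1.0, -0.7, 0.3]
width: 0.761
```

```bash
python3 - <<'E'
import h
from h import *
from workcell import viewer
s,_,_=tool();r=viewer.read_camera("wrist"); cv2.imwrite("pics/w30.png",r["color"][:,:,::-1])
r=viewer.read_camera("top"); cv2.imwrite("pics/t30.png",r["color"][:,:,::-1]); 
h.OFF[:]=[0,0,-.019]
m()
E
```

```text
t 35.32 g [ 675.6 -148.9  120.8] q [-0.56  0.59  1.58  0.7   1.42 -0.74] F [ 0.5  0.6 -0.1] w 0.762
```

View pics/w30.png

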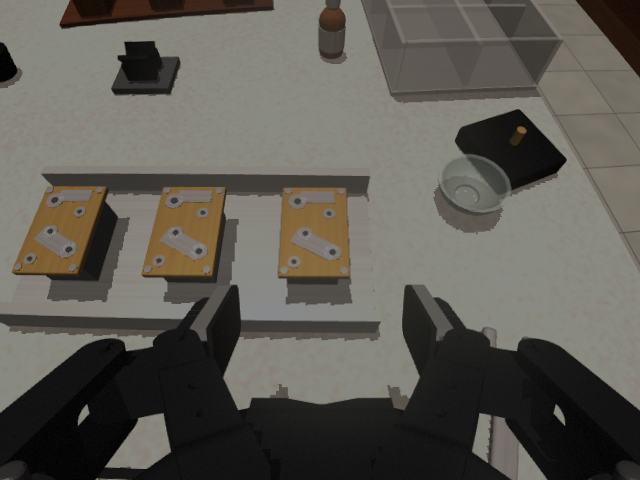

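View pics/t30.png

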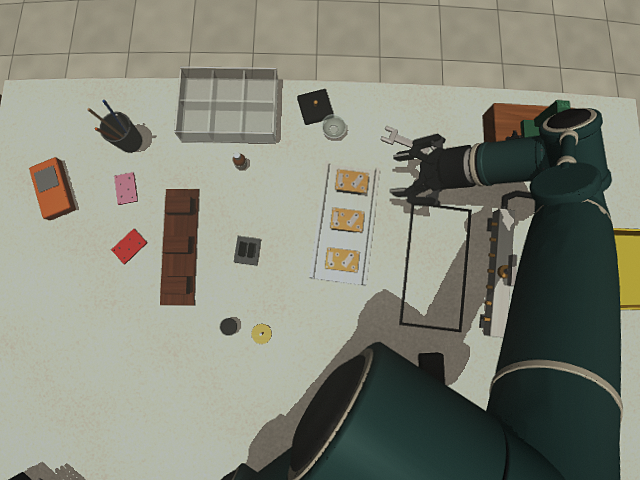

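```bash
python3 - <<'E'
from h import *
i=cv2.imread("pics/t30.png")[:,:,::-1]; crop(i,300,150,390,300,5,"pics/c30.png")
E
```

```text
(no output)
```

View pics/c30.png

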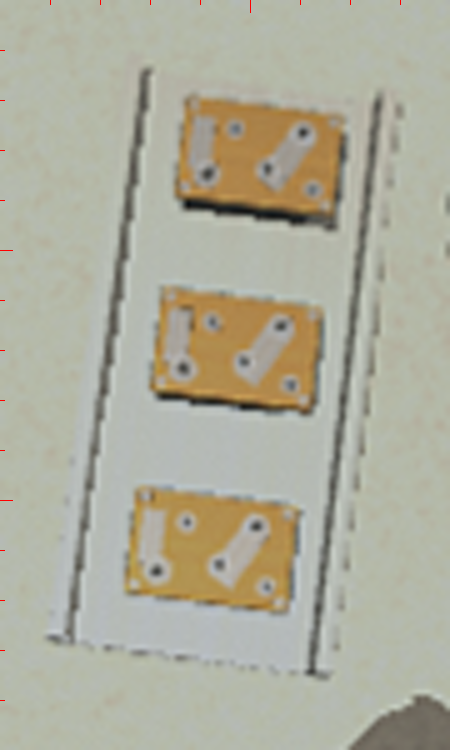

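```bash
python3 - <<'E'
import h
from h import *
h.OFF[:]=[0,0,0]
m(((.66,-.08,.16),0,-50),((.646,-.001,.075),0,-96))
E
```

```text
t 35.32 g [ 675.6 -148.9  120.8] q [-0.56  0.59  1.58  0.7   1.42 -0.74] F [ 0.5  0.6 -0.1] w 0.762
[7.52, -2.25, 0.04, -16.7, -42.9, 41.8] rows>=8.7
[6.98, -4.57, 11.48, -34.7, -35.7, 85.1] rows>=6.4
```

Emit:
servo_tool(
  plan=[
    [[7.5,-2.2,0,-16.7,-42.9,41.8],[7.5,-2.2,0,-16.7,-42.9,41.8],[7.5,-2.2,0,-16.7,-42.9,41.8],[7.5,-2.2,0,-16.7,-42.9,41.8],[7.5,-2.2,0,-16.7,-42.9,41.8],[7.5,-2.2,0,-16.7,-42.9,41.8],[7.5,-2.2,0,-16.7,-42.9,41.8],[7.5,-2.2,0,-16.7,-42.9,41.8],[7,-4.6,11.5,-34.7,-35.7,85.1],[7,-4.6,11.5,-34.7,-35.7,85.1],[7,-4.6,11.5,-34.7,-35.7,85.1],[7,-4.6,11.5,-34.7,-35.7,85.1],[7,-4.6,11.5,-34.7,-35.7,85.1],[7,-4.6,11.5,-34.7,-35.7,85.1],[7,-4.6,11.5,-34.7,-35.7,85.1],[7,-4.6,11.5,-34.7,-35.7,85.1],[7,-4.6,11.5,-34.7,-35.7,85.1],[7,-4.6,11.5,-34.7,-35.7,85.1]],
  ],
  claw=2.8,
)

```text
time: 36.82
tool_pos: [0.6447, -0.0002, 0.0739]
tcp_rot: [3.137, -0.16, -0.004]
wrist_force: [-0.2, 0.2, -0.2]
width: 0.329
```

```bash
python3 - <<'E'
import h
from h import *
from workcell import viewer
s,_,_=tool();r=viewer.read_camera("wrist"); cv2.imwrite("pics/w31.png",r["color"][:,:,::-1])
h.OFF[:]=[0,0,0]
m(((.646,-.001,.008),0,-96))
print(proj(r,[(.6463,-.0003,.028)],s))
E
```

```text
t 36.87 g [ 6.45e+02 -4.00e-01  9.32e+01] q [-0.04  0.34  1.81 -0.    0.99  1.63] F [-0.9  0.4  0.7] w 0.330
[0.12, 0.05, 6.62, 0.0, 0.1, 0.1] rows>=1.6
[[321.23752083 258.15671747]]
```

View pics/w31.png

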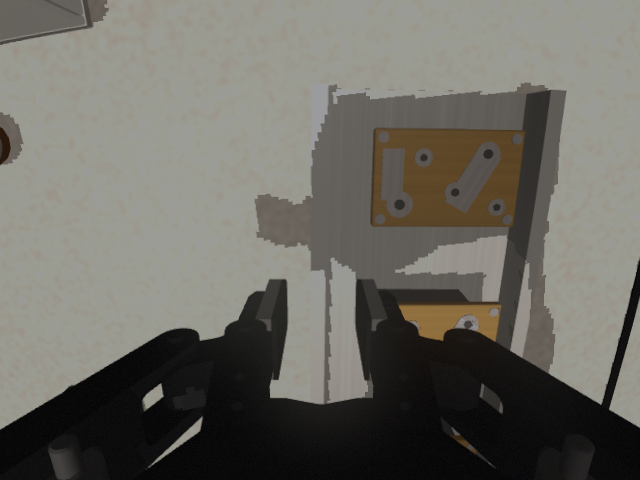

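Emit:
servo_tool(
  plan=[
    [[0,0,2.5,0,0,0],[0.1,0,4.5,0,0,0],[0.1,0,5.7,0,0,0],[0.1,0,6.4,0,0,0],[0.1,0,6.6,0,0,0],[0.1,0,6.6,0,0,0]],
  ],
)

```text
time: 37.37
tool_pos: [0.6455, -0.0006, 0.0078]
tcp_rot: [3.137, -0.161, -0.005]
wrist_force: [0.5, 1.0, 0.9]
width: 0.328
```

Emit:
servo_tool(
  plan=[
    [[0,0,0,0,0,0],[0,0,0,0,0,0],[0,0,0,0,0,0],[0,0,0,0,0,0],[0,0,0,0,0,0],[0,0,0,0,0,0],[0,0,0,0,0,0]],
  ],
  claw=0.2,
  grip_force=70,
)

```text
time: 37.95
tool_pos: [0.6467, -0.0003, 0.0093]
tcp_rot: [-3.137, 0.162, 0.001]
wrist_force: [0.3, 2.3, 6.2]
width: 0.073
```

```bash
python3 - <<'E'
import h
from h import *
from workcell import viewer
s,_,_=tool();r=viewer.read_camera("wrist"); cv2.imwrite("pics/w32.png",r["color"][:,:,::-1])
r=viewer.read_camera("top"); crop(r["color"],290,150,480,340,4,"pics/t32.png")
h.OFF[:]=[0,0,0]
m()
E
```

```text
t 38.05 g [ 6.466e+02 -3.000e-01  2.830e+01] q [-0.04  0.42  1.84  0.    0.88  1.63] F [-0.5  2.6  6.7] w 0.074
```

View pics/w32.png

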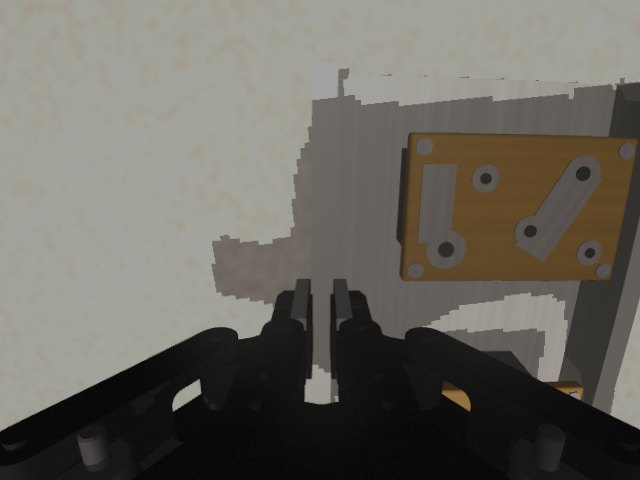

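View pics/t32.png

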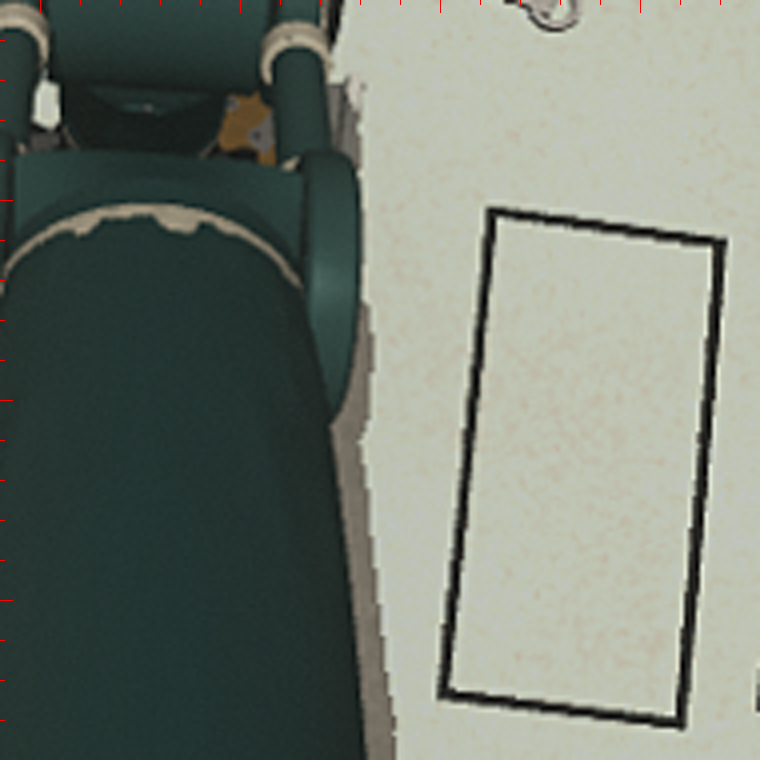

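Emit:
servo_tool(
  plan=[
    [[-0.1,0.4,0,0,0,0],[-0.35,1.1,0,0,0,0],[-0.7,2.1,0,0,0,0],[-1.1,3.4,0,0,0,0],[-1.55,4.9,0,0,0,0],[-2.0,6.4,0,0,0,0],[-2.5,7.9,0,0,0,0],[-3.0,9.4,0,0,0,0],[-3.45,10.9,0,0,0,0],[-3.95,12.4,0,0,0,0],[-4.4,13.9,0,0,0,0],[-4.9,15.4,0,0,0,0],[-5.35,16.9,0,0,0,0],[-5.75,18.2,0,0,0,0],[-6.1,19.2,0,0,0,0],[-6.3,19.9,0,0,0,0],[-6.45,20.3,0,0,0,0],[-6.5,20.5,0,0,0,0],[-6.5,20.5,0,0,0,0]],
  ],
)

```text
time: 39.63
tool_pos: [0.5607, -0.1977, 0.0092]
tcp_rot: [-3.137, 0.162, 0.001]
wrist_force: [1.2, 3.1, 0.6]
width: 0.069
```

```bash
python3 - <<'E'
import h
from h import *
from workcell import viewer
s,_,_=tool();r=viewer.read_camera("wrist"); cv2.imwrite("pics/w33.png",r["color"][:,:,::-1])
r=viewer.read_camera("top"); crop(r["color"],390,180,540,350,5,"pics/t33.png")
r=viewer.read_camera("scene"); crop(r["color"],80,200,280,360,4,"pics/s33.png")
h.OFF[:]=[0,0,0]
m()
E
```

```text
t 39.78 g [ 560.8 -197.6   28.3] q [-0.38  0.34  1.95 -0.    0.85  1.29] F [0.  1.2 2.1] w 0.072
```

View pics/w33.png

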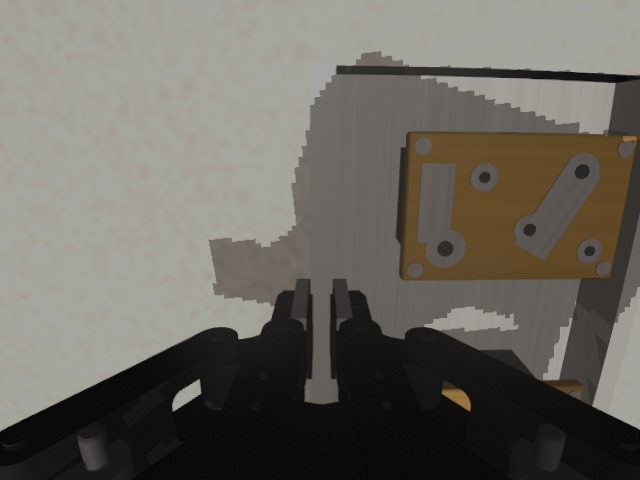

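View pics/t33.png

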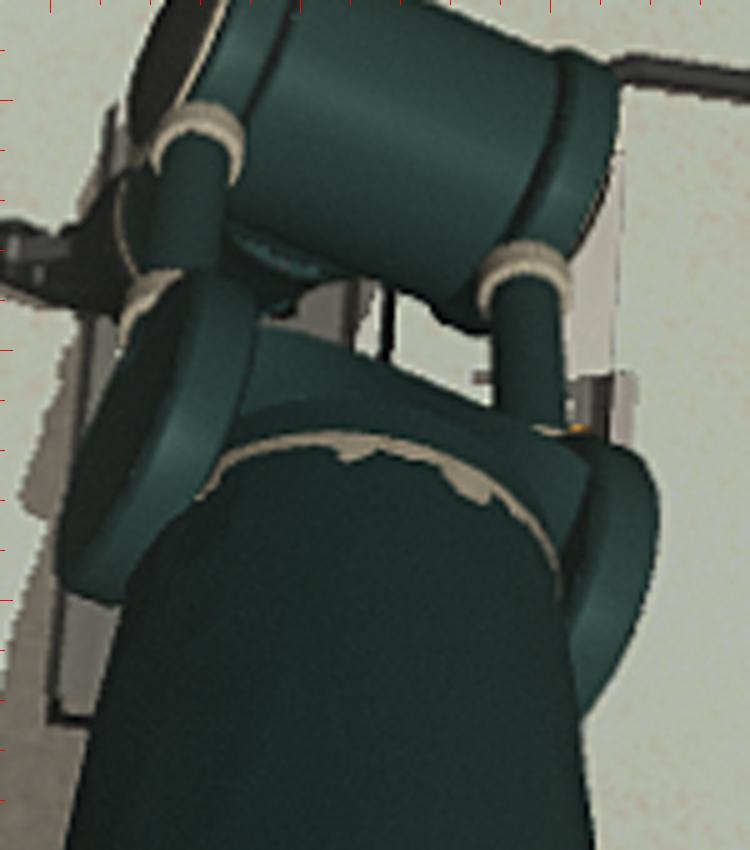

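View pics/s33.png

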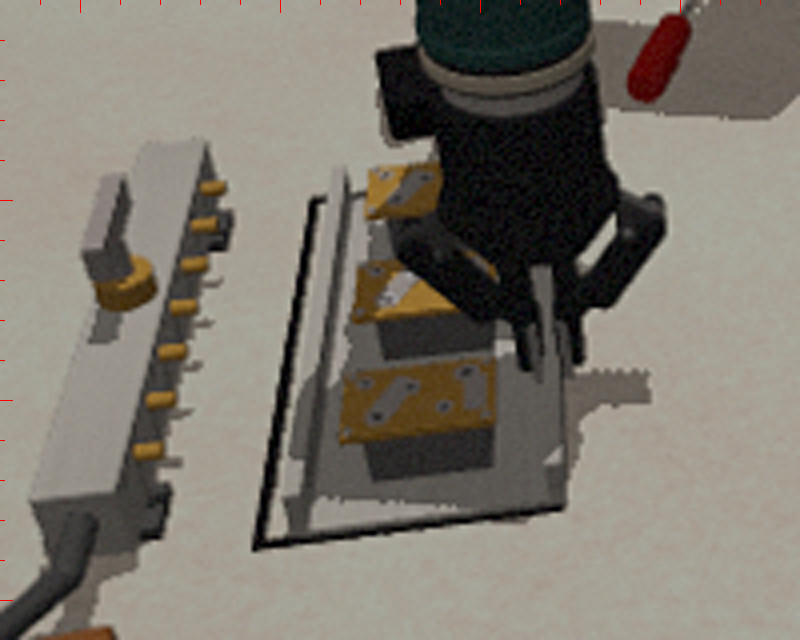

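```bash
python3 - <<'E'
import h
from h import *
from workcell import viewer
s,_,_=tool();r=viewer.read_camera("wrist"); crop(r["color"],300,40,640,140,2,"pics/w34a.png");crop(r["color"],300,40,460,140,5,"pics/w34b.png");crop(r["color"],500,40,640,140,5,"pics/w34.png")
E
```

```text
(no output)
```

View pics/w34b.png

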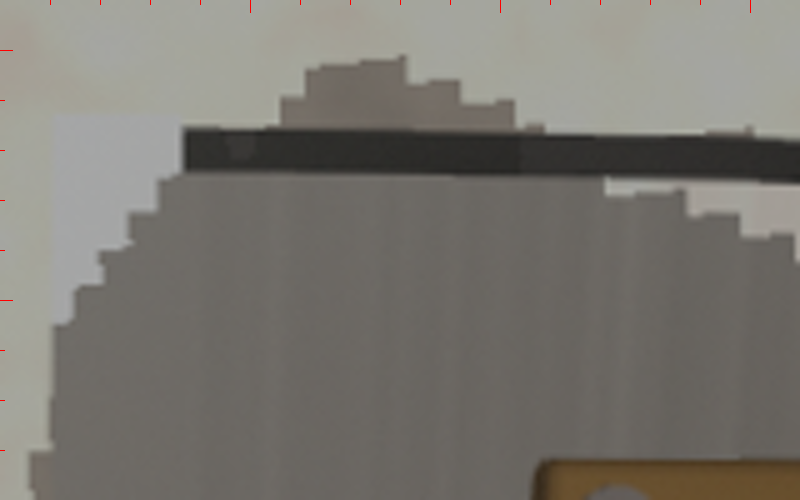

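View pics/w34.png

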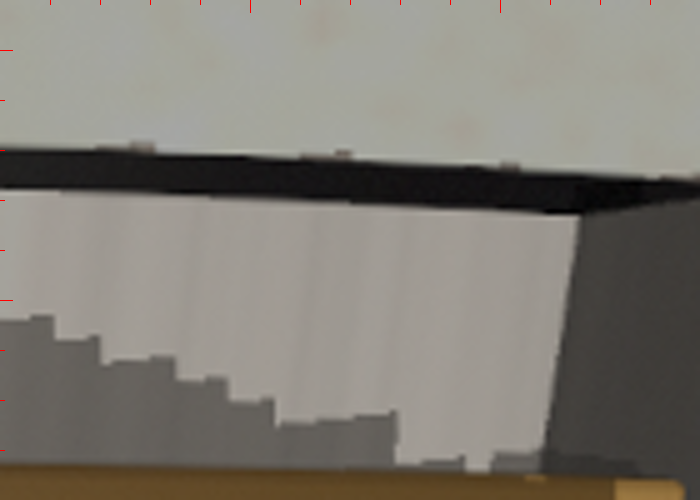

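```bash
python3 - <<'E'
import h
from h import *
from workcell import viewer
s,_,_=tool();r=viewer.read_camera("wrist")
A=unproj(r,[(340,65.6),(420,66.7),(550,71.2),(600,73.6)],0,s)*1e3
B=unproj(r,[(340,74.3),(420,75.6),(550,79.2),(610,82.4)],.005,s)*1e3
W=unproj(r,[(310,63),(310,104)],.028,s)*1e3
ex=np.array([np.cos(np.radians(-6)),np.sin(np.radians(-6))])
for P in (A,B,W): print(P.round(1)[:,:2].tolist(), "along",(P[:,:2]@ex).round(1), np.degrees(np.polyfit(P[:,1],P[:,0],1)[0]).round(2) if 0 else np.degrees(np.arctan(np.polyfit(P[:,1],P[:,0],1)[0])).round(2))
P=(A[:,:2]@ex).mean()-(B[:,:2]@ex).mean(); print("gap outer line - tray end",P)
print(s["tool_pos"]-np.array([.6467,-.0003,0]))
E
```

```text
[[650.2, -213.7], [647.1, -244.0], [641.5, -294.9], [639.3, -315.7]] along [669.  669.  668.8 668.8] 6.12
[[646.4, -213.1], [643.3, -242.5], [638.1, -292.0], [635.4, -316.3]] along [665.2 665.1 665.2 665. ] 6.06
[[647.5, -202.8], [635.4, -201.5]] along [665.1 653. ] -83.87
gap outer line - tray end 3.8137308103044916
[-0.08596412 -0.19736588  0.00925458]
```

Emit:
servo_tool(
  plan=[
    [[-0.1,0.2,0,0,0,0],[-0.2,0.5,0,0,0,0],[-0.3,0.8,0,0,0,0],[-0.4,1.0,0,0,0,0],[-0.4,1.05,0,0,0,0],[-0.4,1.05,0,0,0,0],[-0.4,1.05,0,0,0,0]],
  ],
)

```text
time: 40.47
tool_pos: [0.556, -0.2071, 0.0093]
tcp_rot: [-3.137, 0.161, 0.001]
wrist_force: [1.8, 4.0, 1.3]
width: 0.076
```

```bash
python3 - <<'E'
import h
from h import *
from workcell import viewer
s,_,_=tool();r=viewer.read_camera("wrist"); cv2.imwrite("pics/w35.png",r["color"][:,:,::-1])
crop(r["color"],270,30,400,160,6,"pics/w35b.png")
r=viewer.read_camera("scene"); crop(r["color"],120,200,260,350,5,"pics/s35.png")
h.OFF[:]=[0,0,0]
m()
E
```

```text
t 40.57 g [ 556.  -207.1   28.3] q [-0.4   0.34  1.96  0.    0.84  1.27] F [2.3 4.  1. ] w 0.074
```

View pics/w35.png

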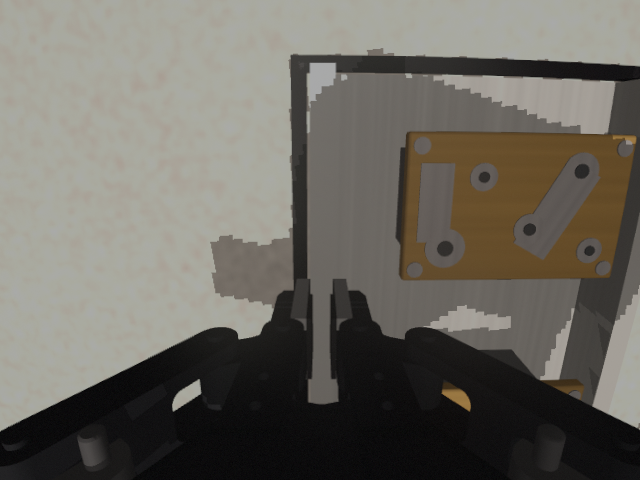

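View pics/w35b.png

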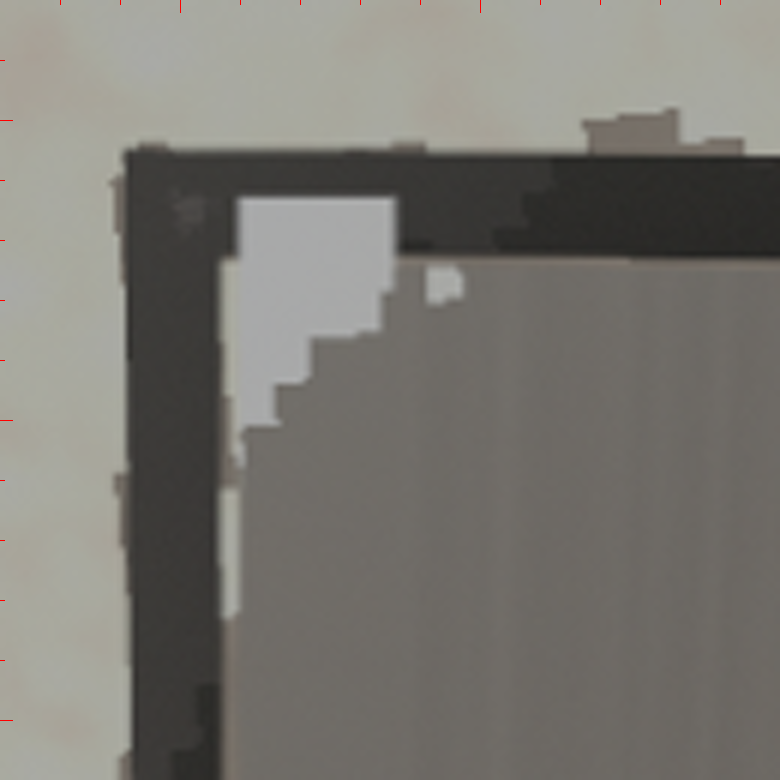

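View pics/s35.png

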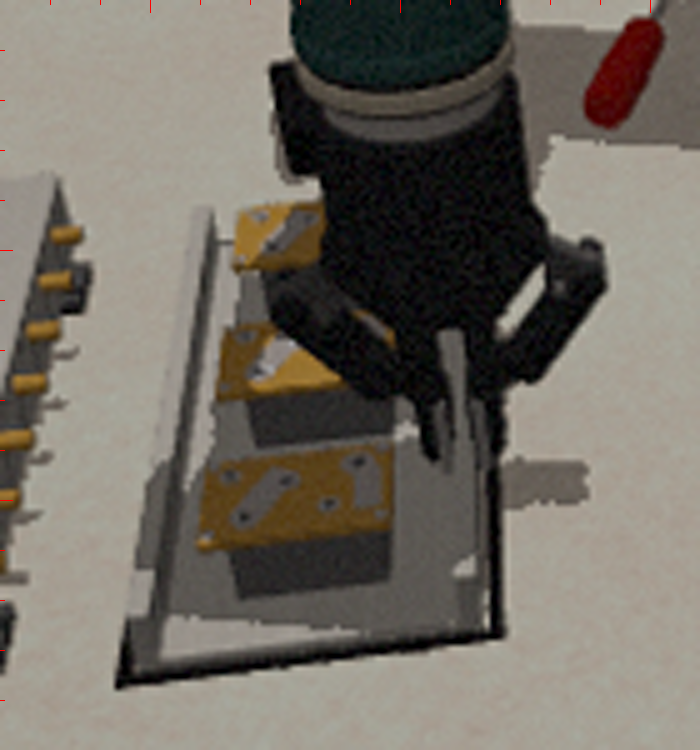

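```bash
python3 - <<'E'
import h
from h import *
from workcell import viewer
s,_,_=tool();r=viewer.read_camera("wrist")
a=np.radians(-6.1);ex=np.array([np.cos(a),np.sin(a)]);ey=np.array([-ex[1],ex[0]])
f=lambda pts:(np.array(pts,float)+.5)/6-.5+[270,30]
L=unproj(r,f([(125,180),(128,400),(132,740)]),0,s)[:,:2]*1e3
W=unproj(r,f([(238,210),(240,420),(240,600)]),.028,s)[:,:2]*1e3
T=unproj(r,f([(180,150),(500,152),(770,156)]),0,s)[:,:2]*1e3
E=unproj(r,f([(420,257),(600,258),(770,261)]),.005,s)[:,:2]*1e3
E2=unproj(r,f([(240,197),(395,197)]),.028,s)[:,:2]*1e3
Li=unproj(r,f([(219,300),(219,600)]),0,s)[:,:2]*1e3
print("L y",(L@ey).round(1),"in",(Li@ey).round(1),"W y",(W@ey).round(1)); print("T x",(T@ex).round(1),"E",(E@ex).round(1),(E2@ex).round(1))
E
```

```text
L y [-134.5 -134.6 -134.6] in [-140.4 -140.4] W y [-142.5 -142.6 -142.6]
T x [669.4 669.4 669.4] E [662.4 662.5 662.4] [661.8 661.9]
```

Emit:
servo_tool(
  plan=[
    [[0,0,0,0,0,0],[0,0,0,0,0,0],[0,0,0,0,0,0],[0,0,0,0,0,0],[0,0,-2,0,0,0],[0,0,-6,0,0,0],[0,0,-10,0,0,0],[0,0,-14,0,0,0],[0,0,-14,0,0,0]],
  ],
  claw=2.8,
)

```text
time: 41.37
tool_pos: [0.5618, -0.2099, 0.1594]
tcp_rot: [3.132, -0.16, 0.023]
wrist_force: [0.6, -0.8, 1.6]
width: 0.33
```

```bash
python3 - <<'E'
import h
from h import *
from workcell import viewer
s,_,_=tool();r=viewer.read_camera("wrist"); cv2.imwrite("pics/w36.png",r["color"][:,:,::-1])
r=viewer.read_camera("scene"); crop(r["color"],80,200,260,350,4,"pics/s36.png")
h.OFF[:]=[0,0,0]
m(((.42,-.36,.20),0,-96),((.4913,-.3946,.20),0,-96))
E
```

```text
t 41.47 g [ 557.9 -208.2  171.5] q [-0.4   0.17  1.86 -0.    1.1   1.27] F [ 0.4  0.5 -0.5] w 0.328
[-12.15, 16.51, -4.78, 0.1, -0.3, 0.1] rows>=5.0
[-4.71, 19.22, -4.74, 0.1, -0.3, 0.1] rows>=1.9
```

View pics/w36.png

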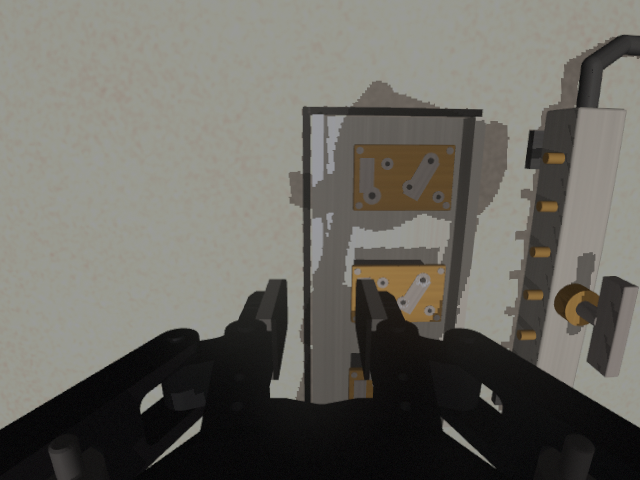

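View pics/s36.png

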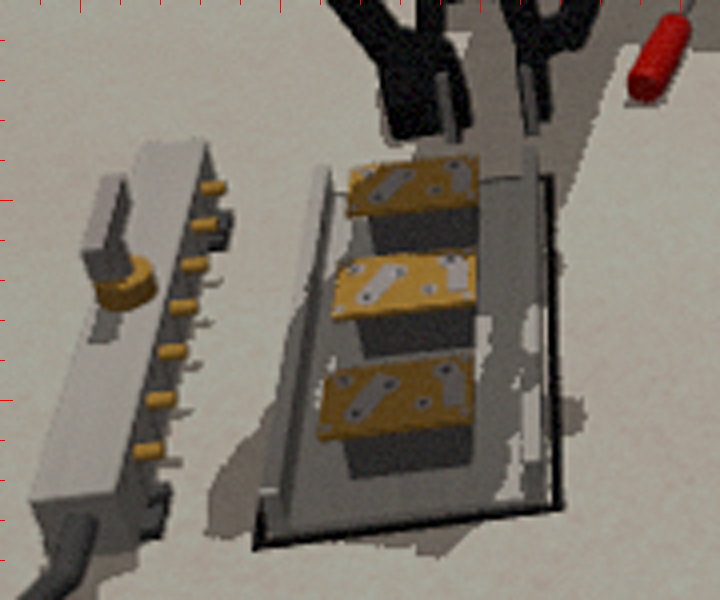

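Emit:
servo_tool(
  plan=[
    [[0,-10,-8,0,0,0],[-5,-25,-8,0,0,0],[-5,-34,-8,0,0,0],[-5,-34,-8,0,0,0],[-5,-34,-8,0,0,0],[-5,-34,-8,0,0,0],[-5,-34,-8,0,0,0],[-5,-34,-8,0,0,0],[-5,-34,-8,0,0,0],[-5,-34,-8,0,0,0]],
  ],
)

```text
time: 42.3
tool_pos: [0.5415, 0.1396, 0.2306]
tcp_rot: [3.137, -0.153, 0.005]
wrist_force: [-0.4, -0.3, -0.6]
width: 0.325
```

```bash
python3 - <<'E'
import h
from h import *
from workcell import viewer
r=viewer.read_camera("top"); crop(r["color"],390,190,540,350,5,"pics/t37.png"); cv2.imwrite("pics/t37f.png",r["color"][:,:,::-1])
m()
E
```

```text
t 42.35 g [541.5 137.3 249. ] q [ 0.21  0.04  1.86 -0.    1.24  1.88] F [-0.9 -0.2  0.2] w 0.328
```

View pics/t37.png

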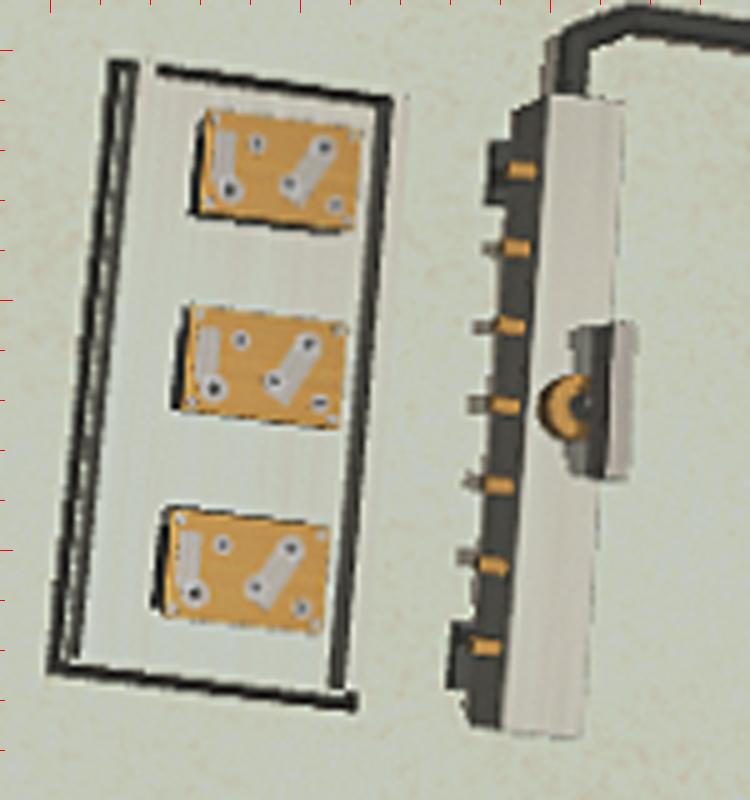

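```bash
python3 - <<'E'
from h import *
from workcell import viewer
r=viewer.read_camera("top");o=(390,190)
quad(r,"A",[(205,108),(363,131),(355,231),(197,212)],.041,o,5)
quad(r,"B",[(188,306),(347,328),(338,428),(180,408)],.041,o,5)
quad(r,"C",[(168,507),(328,527),(319,633),(160,613)],.041,o,5)
quad(r,"outl",[(108,60),(394,99),(357,711),(47,673)],0,o,5)
quad(r,"handle",[(613,322),(635,324),(626,480),(604,478)],.1,o,5)
quad(r,"bar",[(548,95),(625,102),(582,737),(501,729)],.048,o,5)
E
```

```text
A c [ 594. -272.] Lx 45.7 ang -5.7  Ly 70.8 ang -6.0
B c [ 507.3 -262.9] Lx 44.1 ang -5.8  Ly 70.1 ang -6.3
C c [ 420.4 -253.3] Lx 45.2 ang -5.3  Ly 69.7 ang -6.2
outl c [ 505.3 -259.5] Lx 278.4 ang -5.4  Ly 137.2 ang -6.1
handle c [ 490.8 -394.3] Lx 64.4 ang -5.6  Ly 9.5 ang -4.0
bar c [ 491.  -394.8] Lx 277.4 ang -6.1  Ly 35.7 ang -4.2
```

```bash
python3 - <<'E'
from h import *
from workcell import viewer
r=viewer.read_camera("top")
g=cv2.cvtColor(cv2.imread("pics/top0.png"),cv2.COLOR_BGR2GRAY).astype(np.float32)
a=np.radians(-6.1);ex=np.array([np.cos(a),np.sin(a)]);ey=np.array([-ex[1],ex[0]])
c=np.array([.5055,-.2605])
def prof(base,d,ts):
    P=np.array([np.r_[base+d*t,0] for t in ts]); uv=proj(r,P).astype(np.float32)
    return cv2.remap(g,uv[:,0].reshape(1,-1),uv[:,1].reshape(1,-1),cv2.INTER_LINEAR)[0]
def edges(base,d,half):
    out=[]
    for sgn in (1,-1):
        ts=np.arange(half-.02,half+.02,.0002)*sgn; v=prof(base,d,ts); bg=np.median(v); w=np.clip(bg-12-v,0,None)
        out.append((( (w*ts).sum()/w.sum())*1e3, (bg-v).clip(0).sum()*.2/ (bg-25)))
    return out
for k in (-.1,-.06,-.02,.02,.06,.1): 
    e=edges(c+ex*k,ey,.068); print("y",[ (round(float(x),1),round(float(w),1)) for x,w in e], "ctr %.1f width c-c %.1f"%((e[0][0]+e[1][0])/2,e[0][0]-e[1][0]))
for k in (-.045,0,.045):
    e=edges(c+ey*k,ex,.138); print("x",[ (round(float(x),1),round(float(w),1)) for x,w in e], "ctr %.1f width c-c %.1f"%((e[0][0]+e[1][0])/2,e[0][0]-e[1][0]))
E
```

```text
y [(67.3, 7.3), (-67.1, 6.6)] ctr 0.1 width c-c 134.5
y [(66.3, 6.2), (-67.7, 7.1)] ctr -0.7 width c-c 134.1
y [(66.9, 5.7), (-67.2, 6.3)] ctr -0.2 width c-c 134.1
y [(67.1, 5.9), (-67.4, 6.8)] ctr -0.2 width c-c 134.4
y [(66.6, 6.0), (-67.5, 6.6)] ctr -0.4 width c-c 134.1
y [(66.4, 6.1), (-67.4, 7.2)] ctr -0.5 width c-c 133.8
x [(137.2, 7.2), (-137.0, 5.7)] ctr 0.1 width c-c 274.1
x [(137.0, 6.4), (-136.6, 6.1)] ctr 0.2 width c-c 273.6
x [(137.6, 5.9), (-136.6, 6.7)] ctr 0.5 width c-c 274.2
```

```bash
python3 - <<'E'
import h
from h import *
h.OFF[:]=[0,0,0]
m(((.4908,-.3945,.16),0,-95.9))
E
```

```text
t 42.45 g [541.5 134.8 248.7] q [ 0.2   0.04  1.86 -0.    1.24  1.88] F [ 0.3  0.1 -0.2] w 0.325
[0.29, 53.14, 7.16, 0.2, -0.1, 0.1] rows>=12.9
```

Emit:
servo_tool(
  plan=[
    [[0.3,53.1,7.2,0,0,0],[0.3,53.1,7.2,0,0,0],[0.3,53.1,7.2,0,0,0],[0.3,53.1,7.2,0,0,0],[0.3,53.1,7.2,0,0,0],[0.3,53.1,7.2,0,0,0],[0.3,53.1,7.2,0,0,0],[0.3,53.1,7.2,0,0,0],[0.3,53.1,7.2,0,0,0],[0.3,53.1,7.2,0,0,0],[0.3,53.1,7.2,0,0,0],[0.3,53.1,7.2,0,0,0],[0.3,53.1,7.2,0,0,0],[0.3,53.1,7.2,0,0,0],[0.3,53.1,7.2,0,0,0],[0.3,53.1,7.2,0,0,0]],
  ],
  claw=4.0,
)

```text
time: 43.78
tool_pos: [0.4891, -0.3945, 0.1582]
tcp_rot: [3.136, -0.163, -0.0]
wrist_force: [-0.2, 0.2, 0.8]
width: 0.47
```

```bash
python3 - <<'E'
import h
from h import *
from workcell import viewer
s,_,_=tool();r=viewer.read_camera("wrist"); cv2.imwrite("pics/w38.png",r["color"][:,:,::-1])
h.OFF[:]=[0,0,0]
print(proj(r,[(.4908,-.3945,.1),(.4908+.032*np.cos(.1),-.3945-.032*np.sin(.1),.1)],s))
m(((.4908,-.3945,.08),0,-95.9))
E
```

```text
[[320.78570536 251.24595391]
 [320.62025212 194.58575771]]
t 43.83 g [ 489.8 -393.7  177.7] q [-0.72  0.23  1.78 -0.    1.13  0.96] F [-0.7 -0.3  0. ] w 0.469
[0.1, 0.04, 7.87, 0.1, -0.0, 0.0] rows>=1.9
```

View pics/w38.png

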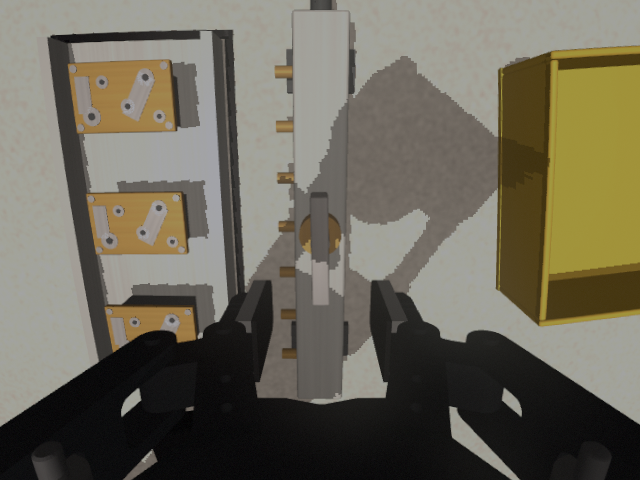

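```bash
python3 - <<'E'
from h import *
from workcell import viewer
s,_,_=tool();r=viewer.read_camera("wrist"); crop(r["color"],30,20,160,100,5,"pics/w39a.png"); crop(r["color"],180,20,260,120,6,"pics/w39.png")
E
```

```text
(no output)
```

View pics/w39.png

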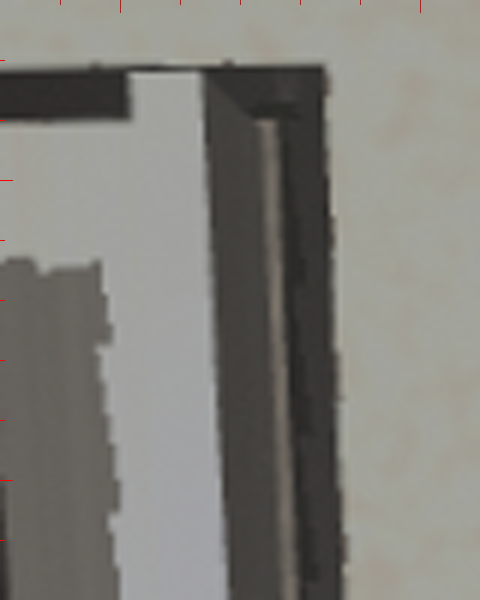

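Emit:
servo_tool(
  plan=[
    [[0,0,2.5,0,0,0],[0.1,0,5,0,0,0],[0.1,0,7,0,0,0],[0.1,0,7.7,0,0,0],[0.1,0,7.8,0,0,0],[0.1,0,7.8,0,0,0]],
  ],
)

```text
time: 44.38
tool_pos: [0.4916, -0.3928, 0.0814]
tcp_rot: [3.135, -0.157, 0.001]
wrist_force: [-0.3, -0.2, 0.5]
width: 0.463
```

Emit:
servo_tool(
  plan=[
    [[0,0,0,0,0,0],[0,0,0,0,0,0],[0,0,0,0,0,0],[0,0,0,0,0,0],[0,0,0,0,0,0],[0,0,0,0,0,0],[0,0,0,0,0,0]],
  ],
  claw=0.5,
  grip_force=50,
)

```text
time: 44.97
tool_pos: [0.4928, -0.3942, 0.0836]
tcp_rot: [3.133, -0.157, 0.006]
wrist_force: [-0.7, -1.1, 6.3]
width: 0.102
```

```bash
python3 - <<'E'
import h
from h import *
from workcell import viewer
s,_,_=tool();r=viewer.read_camera("wrist"); cv2.imwrite("pics/w40.png",r["color"][:,:,::-1])
h.OFF[:]=[0,0,0]
s,p,Rc=tool(); 
m((tuple(p),0,-96.1+45))
print(s["wrist_force"],s["torque"])
E
```

```text
t 45.02 g [ 492.8 -394.1  102.6] q [-0.71  0.31  1.84 -0.    0.99  0.96] F [-0.6 -0.6  6.7] w 0.101
[0.0, 0.0, 0.0, 0.4, -0.1, -44.6] rows>=6.2
[-0.58041967 -0.55160694  6.68829111] [-0.08045914  0.08155411  0.03986483]
```

View pics/w40.png

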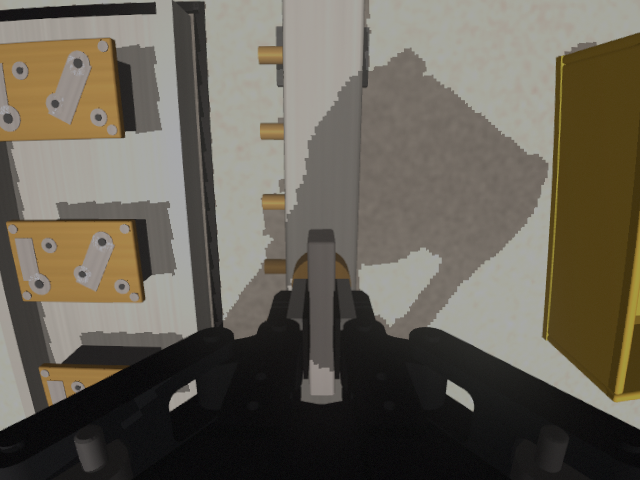

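Emit:
servo_tool(
  plan=[
    [[0,0,0,0,0,-5],[0,0,0,0,0,-10],[0,0,0,0,0,-16],[0,0,0,0,0,-22],[-0.1,0,0,0,0,-28],[-0.1,-0.1,0,0,0,-33],[-0.1,-0.1,0,0,0,-38],[-0.1,-0.1,0,0,0,-42],[-0.1,-0.1,0,0,0,-44.7],[-0.1,-0.1,0,0,0,-44.7],[-0.1,-0.1,0,0,0,-44.7],[-0.1,-0.1,0,0,0,-44.7]],
  ],
)

```text
time: 46.02
tool_pos: [0.4923, -0.3925, 0.0836]
tcp_rot: [2.957, 1.044, 0.004]
wrist_force: [1.5, 2.5, 1.7]
width: 0.104
```

```bash
python3 - <<'E'
import h
from h import *
h.OFF[:]=[0,0,0]
s,p,Rc=tool(); x=Rc.apply([1,0,0]); print("tool x yaw",np.degrees(np.arctan2(x[1],x[0])))
m((tuple(p),0,-96.1+45))
E
```

```text
tool x yaw 38.87345185714827
t 46.02 g [ 492.2 -392.4  102.6] q [-0.71  0.3   1.84 -0.    0.99  0.18] F [1.5 2.5 1.7] w 0.104
[0.0, 0.0, 0.0, 0.3, -0.0, -0.0] rows>=0.0
```

Yaw is on target. Release and rise, then check.

Emit:
servo_tool(
  plan=[
    [[0,0,0,0,0,0],[0,0,0,0,0,0],[0,0,0,0,0,0],[0,0,0,0,0,0],[0,0,-1,0,0,0],[0,0,-4,0,0,0],[0,0,-8,0,0,0],[0,0,-10,0,0,0],[0,0,-10,0,0,0]],
  ],
  claw=4.0,
)

```text
time: 46.77
tool_pos: [0.4951, -0.3951, 0.1919]
tcp_rot: [2.947, 1.04, 0.013]
wrist_force: [1.0, -0.1, 0.9]
width: 0.471
```

```bash
python3 - <<'E'
import h
from h import *
from workcell import viewer
s,_,_=tool();r=viewer.read_camera("wrist"); cv2.imwrite("pics/w42.png",r["color"][:,:,::-1])
h.OFF[:]=[0,0,0]
m(((.50,.10,.25),0,-50))
E
```

```text
t 46.82 g [ 493.7 -393.9  207.9] q [-0.71  0.2   1.76 -0.    1.17  0.18] F [-0.5 -0.8 -0.1] w 0.470
[31.48, -38.0, -6.6, 0.8, -0.1, -1.1] rows>=11.9
```

View pics/w42.png

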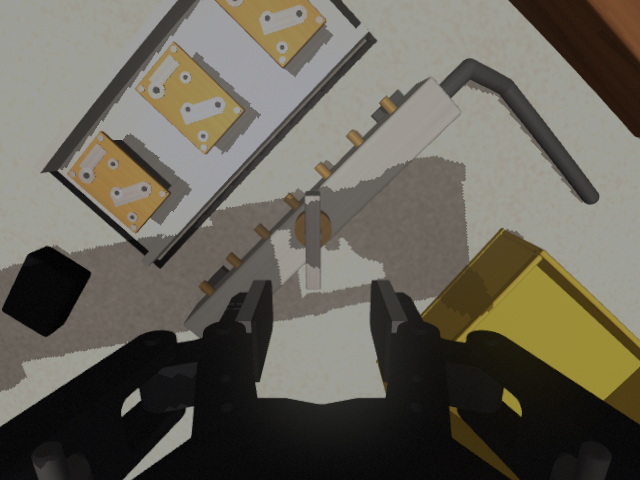

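Handle is vertical in the tool's view (cols 305–321). I move the arm aside and check from the top camera.

Emit:
servo_tool(
  plan=[
    [[6,-7,-6,0,0,0],[31.5,-38,-6.6,0,0,0],[31.5,-38,-6.6,0,0,0],[31.5,-38,-6.6,0,0,0],[31.5,-38,-6.6,0,0,0],[31.5,-38,-6.6,0,0,0],[31.5,-38,-6.6,0,0,0],[31.5,-38,-6.6,0,0,0],[31.5,-38,-6.6,0,0,0],[31.5,-38,-6.6,0,0,0],[31.5,-38,-6.6,0,0,0],[31.5,-38,-6.6,0,0,0],[31.5,-38,-6.6,0,0,0],[31.5,-38,-6.6,0,0,0]],
  ],
)

```text
time: 47.98
tool_pos: [0.4994, 0.1022, 0.2493]
tcp_rot: [2.948, 1.048, 0.008]
wrist_force: [0.1, -0.1, 0.3]
width: 0.465
```

```bash
python3 - <<'E'
from h import *
from workcell import viewer
r=viewer.read_camera("top"); crop(r["color"],390,190,540,350,5,"pics/t43.png"); cv2.imwrite("pics/t43f.png",r["color"][:,:,::-1])
E
```

```text
(no output)
```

View pics/t43.png

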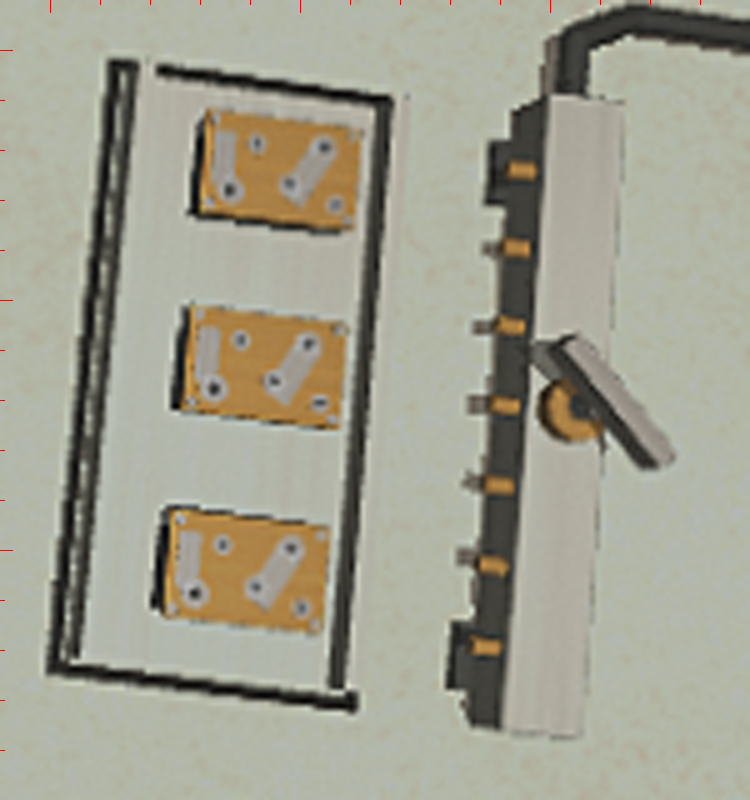

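View pics/t43f.png

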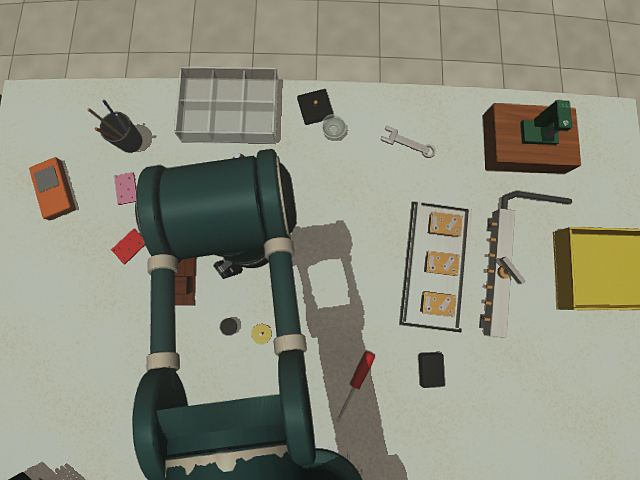

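```bash
python3 - <<'E'
from h import *
from workcell import viewer
r=viewer.read_camera("top")
f=lambda p:(np.array(p,float)+.5)/5-.5+[390,190]
P=unproj(r,f([(575,334),(676,456),(553,348),(656,468)]),.1)[:,:2]
for a,b in((0,1),(2,3)):
    d=P[a]-P[b]; print(np.degrees(np.arctan2(d[1],d[0])),np.hypot(*d))
print(P.mean(0))
E
```

```text
40.10938848355821 0.06456066138395682
41.20347829075671 0.06437914875549508
[ 0.49039191 -0.3923685 ]
```

```bash
python3 -c "
from workcell import finish_job; print(finish_job())"
```

```text
the job is handed in; nothing more can be done
None
```

The job is done and handed in at about 48 s of the 210 s allowed. All three plates were present. I turned each one over by standing it in the stand and regripping it, then laid each on its own tray rest.

The tray was knocked about 2 cm while I was working on the second plate. I noticed it in the top camera and used the new position for the second and third plates.

I then gripped the tray by its wall, slid it into the outline, and only after that turned the valve. The arm was clear of everything when I handed in.

What the last checks showed:
- **Plates:** the final top view shows all three worked side up, one to a rest.
- **Tray:** it lies inside the outline with matching angle. Measured just before I let go of it, the gap to the outline's outer edge was about 7 to 7.5 mm at one end (8 ideal) and 8 mm on the near long side. A later view showed the far long side clear as well.
- **Valve:** the gripper angle when I let go put the handle at 45° to the bar. The top camera suggests 46 to 47°, which is within its measuring error.
- **Bystanders:** none was moved, as far as the cameras showed. The oil bottle and part of the rack were hidden by the arm in the last view.

Two measurements disagreed:
- **Outline width:** I measured about 140 mm outside, not the stated 134 mm. I centred the tray on the lines as seen.
- **Tray centre:** plate positions in the top view put it 1 to 2 mm off, while the close-up gap measurement showed under 1 mm. I relied on the close-up.

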